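# Weigh the cheeses left in the crock

### The arm

A 6-joint arm with a two-finger parallel gripper is mounted at the origin on the work surface. World frame = base frame: x ahead of the robot, y to its left, z up, the work surface at z = 0. Lengths are in m, angles in rad, forces in N, time in s.
With the tool pointing down it reaches from about 0.4 to 0.825 m from the base axis. Payload 7 kg.
Tool frame: the origin (TCP) lies at the very end of the fingers, on their centre line; the grasp point (between the pads) lies 19 mm behind it (tcp_to_grasp is the distance from the TCP to the grasp point, in m); x points along the fingers, z is the direction in which the jaws open and shut, and the axes are right-handed (so a half turn about x gives the same grasp; the last joint's range is limited). The gripper opens to 88 mm and grips with 3 to 60 N. Pads are 19 mm wide; open, the fingers measure 130 mm over their backs; the gripper's body (78 mm by 193 mm) begins 47 mm behind the grasp point.
Start: joints at [-1.053, 0.359, 0.012, 0, -1.224, -0.288], TCP at [0.154, -0.657, 0.227] pointing down, gripper open.
Joint ranges: [-3.07, 3.07], [-1.43, 2.12], [-1.02, 1.25], [-3.03, 1.67], [-3.05, -0], [-3.03, 3.03]. Speed limits (rad/s): [2.39, 2.39, 3.01, 3.14, 3.14, 3.14].

### API

Orientations are given as [roll, pitch, yaw] about the fixed x, y, z axes, in that order (R = Rz(yaw) Ry(pitch) Rx(roll)).
In Python, from station import get_state, grab_frame, job_done, tcp_to_grasp gives the robot as it stands. The module is installed in compiled form; this text tells all that it offers.
- The arm moves only by the shell command python3 -m crank 'ROWS' [FORCE]. ROWS is JSON, a list of rows, each a list of 7 numbers: the shift along the tool's x, y, z in m, then the turn, a rotation vector about the tool's x, y, z in rad, then the opening, from 0 (shut) to 1 (fully open). In form: [[x, y, z, wx, wy, wz, fingers], ...]. A call has 1 to 10 rows; each row is the pose to reach, as a shift and turn from the pose commanded when the call began, along the tool's axes at that moment; what a row does not reach only later rows make up. A row lasts 1/8 s, in which the tool goes at most 62.5 mm and 10.7 degrees, less where a joint would pass 70% of its speed; a pose out of reach is approached as far as the arm can. A call with a gripper value outside its range is refused whole. The fingers move at their own pace and stop on an object; FORCE is the grip in N (left out, the last holds). Time passes only in rows, so rows that repeat a pose let the fingers close. It gives the time, the measured TCP pose, the force and the opening at its end, in the units of the state.
- get_state(): the state, without advancing time (a new reading comes with each control period).
- grab_frame(name): name is "side" or "top"; returns a dict with "pixels" (400x640x3 uint8, red, green, blue), "vfov" (degrees; the focal length in pixels is half the picture's height over the tangent of half this angle, whatever the lens; pixels are square), "cx", "cy" (the principal point, pixels), "extrinsics" (4x4, takes a point from world to camera coordinates). Camera axes: x right, y up, looking along -z (the intrinsics and any distortion apply to the point x, -y, -z); pixel columns grow to the right and rows downward; lengths in m; the calibration is good to about 2 mm. A picture is of the moment at which its call begins. There is no depth.
- job_done(): hands the job in, once; it reports no verdict.
The state is a dict: "t": time; "q": joint angles; "qd": joint speeds; "joint_efforts": joint torques, N m; "eef_pos": TCP position; "ee_rot": TCP orientation; "force": force on the tool from outside, world axes, zero at the start; "moment": the same for the moment, N m; "width": finger opening in m.
Only numpy, scipy, OpenCV 4.12 (cv2) and the standard library are available. Lean on these libraries where they do the work, as an engineer would, in place of code of your own. Each camera call takes 0.05 s, during which the arm holds its last target.

### The job

Find out how much cheese is left: lift the lid off the blue crock by its knob and set it down on the yellow plate, then take every cheese out of the crock and put it on the left pan of the balance. Put steel weights on the right pan until the beam stands level, leaving the spare weights down on the board or its mat, and put the lid back squarely on the empty crock. Do not shift the funnel or the glass canister.

Things in the scene. Friction and masses are not known exactly. Their poses are not given: they have to be found in the camera images.
- lid_knob (a point): Knob centre of the loose blue stoneware lid (216 mm wide, 0.4 kg). Upright wooden knob, 30 mm wide, 20 mm tall, centre 23 mm above the lid's top, 39 mm above the underside of its plug (8 mm deep, tapered 192 to 170 mm), which drops into the crock's mouth. Knob centre is 31 mm above the rim when seated on the crock, 39 mm above the flat when on the plate. z = up out of the lid.
- crock_mouth (a point): Centre of the mouth of the fixed round blue stoneware crock, level with its rim, 62 mm above the board. Inside diameter 200 mm, outside 212 mm (two small lugs to 117 mm from the axis), inner floor 56 mm below the rim.
- plate_top (a point): Centre of the flat of the fixed yellow melamine plate: flat 196 mm across, 6 mm above the board, rim 250 mm across and 20 mm high.
- beam (a joint): Tilt of the balance's beam (rad): 0 level, positive = left pan (larger y) low, negative = right pan low; stops at +-0.11. A spring centres it: each 50 g of difference tilts it about 0.05, so 100 g or more drives it about to its stop. Settles in about 1 s. Where on a pan a thing stands makes no difference.
- pan_left_top (a point): Centre of the flat upper face of the left pan (larger y) of the grey two-pan balance. Round aluminium pan, flat 67 mm in radius with a rim to 75 mm, 4 mm high. The pans stay horizontal and rise and sink up to 13 mm with the beam; face about 92 mm above the board when level. The frame turns with the balance.
- pan_right_top (a point): The same for the right pan (smaller y), 240 mm from the left pan. The balance's low base, 300 x 120 mm, lies beneath the pans.
- funnel: Red plastic funnel standing mouth down, 100 mm wide, 85 mm tall; origin at the centre of its underside. Bystander.
- canister: Glass canister with a hinged glass lid, 104 mm wide, 134 mm tall; origin at the centre of its underside. Bystander.
- red1_mid (a point): Centre of a red wax-coated cheese, an upright round disc 42 mm in diameter and 32 mm tall, about 50 g. At the start it stands on the crock's floor; it may be absent (None from the start).
- red2_mid (a point): Centre of a red wax-coated cheese, an upright round disc 42 mm in diameter and 32 mm tall, about 50 g. At the start it stands on the crock's floor; it may be absent (None from the start).
- red3_mid (a point): Centre of a red wax-coated cheese, an upright round disc 42 mm in diameter and 32 mm tall, about 50 g. At the start it stands on the crock's floor; it may be absent (None from the start).
- yellow1_mid (a point): Centre of a yellow wax-coated cheese, an upright round disc 54 mm in diameter and 40 mm tall, about 100 g. At the start it stands on the crock's floor; it may be absent (None from the start).
- w1_mid (a point): Centre of the round body of a 50 g steel weight: 24 mm in diameter, 20 mm tall (this point is 10 mm above its foot), with a small knob 13 mm wide on top to 30 mm. At the start it stands on the 4 mm thick, 60 x 230 mm cork mat, on the bare board midway between crock and plate.
- w2_mid (a point): Centre of the round body of a 50 g steel weight: 24 mm in diameter, 20 mm tall (this point is 10 mm above its foot), with a small knob 13 mm wide on top to 30 mm. At the start it stands on the 4 mm thick, 60 x 230 mm cork mat, on the bare board midway between crock and plate.
- w3_mid (a point): Centre of the round body of a 50 g steel weight: 24 mm in diameter, 20 mm tall (this point is 10 mm above its foot), with a small knob 13 mm wide on top to 30 mm. At the start it stands on the 4 mm thick, 60 x 230 mm cork mat, on the bare board midway between crock and plate.
- w4_mid (a point): Centre of the round body of a 50 g steel weight: 24 mm in diameter, 20 mm tall (this point is 10 mm above its foot), with a small knob 13 mm wide on top to 30 mm. At the start it stands on the 4 mm thick, 60 x 230 mm cork mat, on the bare board midway between crock and plate.
- w5_mid (a point): Centre of the round body of a 50 g steel weight: 24 mm in diameter, 20 mm tall (this point is 10 mm above its foot), with a small knob 13 mm wide on top to 30 mm. At the start it stands on the 4 mm thick, 60 x 230 mm cork mat, on the bare board midway between crock and plate.

How it is judged:
On the way, in this order (a step that is already met when the one before it is completed fails the run):
1. the lid lies on the yellow plate, let go (horizontal distance between lid_knob and plate_top below 0.05 m and z of lid_knob in the frame of plate_top below 0.045 m and angle between lid_knob's own z axis and vertical below 0.1 rad and contact force between the fingers and lid below 0.05 N), for 0.2 s.
2. every cheese stands on the left pan (horizontal distance between each of red1_mid, red2_mid, red3_mid, yellow1_mid and pan_left_top below 0.072 m and z of red1_mid in the frame of pan_left_top between 0.004 and 0.09 m and z of red2_mid in the frame of pan_left_top between 0.004 and 0.09 m and z of red3_mid in the frame of pan_left_top between 0.004 and 0.09 m and z of yellow1_mid in the frame of pan_left_top between 0.004 and 0.09 m), for 0.2 s.
At the end, for the whole second after the job is handed in: Every cheese on the left pan (centre within 72 mm of its centre), beam still and level within 0.02 rad, each weight on the right pan (same tolerance) or down on the board or mat, the lid seated on the crock (12 mm off centre, 5 mm high, 0.06 rad at most); all let go and at rest (all of step 2 and ((horizontal distance between w1_mid and pan_right_top below 0.072 m and z of w1_mid in the frame of pan_right_top between 0.004 and 0.09 m) or (height (world z) of w1_mid between 0 and 0.025 m and horizontal distance between w1_mid and crock_mouth above 0.09 m)) and ((horizontal distance between w2_mid and pan_right_top below 0.072 m and z of w2_mid in the frame of pan_right_top between 0.004 and 0.09 m) or (height (world z) of w2_mid between 0 and 0.025 m and horizontal distance between w2_mid and crock_mouth above 0.09 m)) and ((horizontal distance between w3_mid and pan_right_top below 0.072 m and z of w3_mid in the frame of pan_right_top between 0.004 and 0.09 m) or (height (world z) of w3_mid between 0 and 0.025 m and horizontal distance between w3_mid and crock_mouth above 0.09 m)) and ((horizontal distance between w4_mid and pan_right_top below 0.072 m and z of w4_mid in the frame of pan_right_top between 0.004 and 0.09 m) or (height (world z) of w4_mid between 0 and 0.025 m and horizontal distance between w4_mid and crock_mouth above 0.09 m)) and ((horizontal distance between w5_mid and pan_right_top below 0.072 m and z of w5_mid in the frame of pan_right_top between 0.004 and 0.09 m) or (height (world z) of w5_mid between 0 and 0.025 m and horizontal distance between w5_mid and crock_mouth above 0.09 m)) and linear speed of each of red1, red2, red3, yellow1, w1, w2, w3, w4, w5, lid below 0.03 m/s and value of joint beam between -0.02 and 0.02 rad and velocity of joint beam between -0.05 and 0.05 rad/s and horizontal distance between lid_knob and crock_mouth below 0.012 m and z of lid_knob in the frame of crock_mouth below 0.036 m and angle between lid_knob's own z axis and vertical below 0.06 rad and contact force between the fingers and lid below 0.05 N); the robot touches nothing.
It fails at once if the funnel is shifted more than 20 mm (distance of funnel from where it was at the start of the episode above 0.02 m).
It fails at once if the canister is shifted more than 20 mm (distance of canister from where it was at the start of the episode above 0.02 m).
Of red1, red2, red3, yellow1 only 2 to 3 are there at a start; the rules pass over those that are not, and their reading is None.
At some moment in a run one of w1, w2, w3, w4, w5, red1, red2, red3, yellow1 may be knocked a few centimetres aside while the robot is not near it.
It also fails if it takes over 210 s, if anything falls off the work surface, if the arm or the gripper's body presses on something with over 40 N, if the wrist force passes 120 N, or if a joint passes its speed limit or range.

## Working session

There is one attempt and no reset: what is moved stays moved. The work goes in short steps, Python scripts to look and compute and a shell command to move; the robot and the scene stay as the last step left them, time stands still between calls to the robot, and variables do not carry over. Pictures are saved under pics/ and viewed, and the job is handed in when it is done.

```bash
mkdir -p pics; cat > h.py <<'E'
import numpy as np, cv2, json
from station import get_state, grab_frame, job_done, tcp_to_grasp
def snap(name,fn=None):
    f=grab_frame(name)
    if fn: cv2.imwrite('pics/'+fn,cv2.cvtColor(np.asarray(f['pixels']),cv2.COLOR_RGB2BGR))
    return f
def ray(f,u,v):
    fl=200/np.tan(np.radians(f['vfov'])/2)
    E=np.array(f['extrinsics']);R=E[:3,:3];t=E[:3,3]
    d=R.T@np.array([(u-f['cx'])/fl,-(v-f['cy'])/fl,-1.0])
    return -R.T@t,d
def onz(f,u,v,z):
    o,d=ray(f,u,v); return o+d*(z-o[2])/d[2]
def proj(f,p):
    fl=200/np.tan(np.radians(f['vfov'])/2)
    E=np.array(f['extrinsics']);c=E[:3,:3]@np.array(p)+E[:3,3]
    return np.array([f['cx']+fl*c[0]/-c[2], f['cy']-fl*c[1]/-c[2]])
E
python3 - <<'E'
from h import *
s=get_state(); print(s)
print(tcp_to_grasp if not callable(tcp_to_grasp) else tcp_to_grasp())
for n in('top','side'):
    f=snap(n,n+'0.png'); print({k:v for k,v in f.items() if k!='pixels'})
E
```

```text
{'t': 0.0, 'q': array([-1.05293573e+00,  3.59373107e-01,  1.10758787e-02, -3.62799827e-04,
       -1.22408409e+00, -2.88053954e-01]), 'qd': array([ 0.00014422,  0.00163678,  0.00050625,  0.00026423,  0.00164225,
       -0.00174186]), 'joint_efforts': array([ 1.02368849e-03, -5.82727182e+01,  2.93052775e+01,  6.99730530e+00,
        6.86197905e-03, -2.02287520e-04]), 'eef_pos': array([ 0.1535995 , -0.65679973,  0.22563672]), 'ee_rot': array([0.07613467, 1.56917504, 1.87661408]), 'force': array([-1.39524786, -0.56967394,  0.69040862]), 'moment': array([ 0.00865967,  0.04194486, -0.04068539]), 'width': 0.0875145933773806}
0.0188
{'vfov': 52.765298558401454, 'cx': 318.8882841000803, 'cy': 205.2262854755798, 'extrinsics': array([[ 0.00617708, -0.99997586,  0.00318055,  0.01206959],
       [ 0.99143205,  0.00653925,  0.13045967, -0.53087783],
       [-0.13047732,  0.00234744,  0.99144852, -1.11737785],
       [ 0.        ,  0.        ,  0.        ,  1.        ]])}
{'vfov': 54.59070705732706, 'cx': 326.9472336112129, 'cy': 199.77486197183327, 'extrinsics': array([[-0.99931725, -0.03163995, -0.01907758,  0.54025913],
       [ 0.01135734, -0.754425  ,  0.656288  , -0.05369414],
       [-0.03515753,  0.65562324,  0.75426926, -0.90758291],
       [ 0.        ,  0.        ,  0.        ,  1.        ]])}
```

View pics/top0.png

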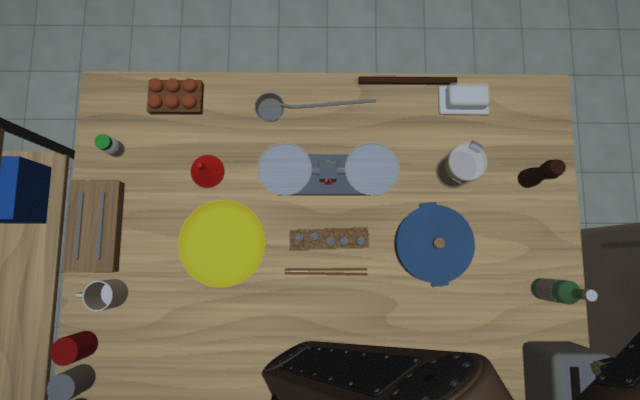

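View pics/side0.png

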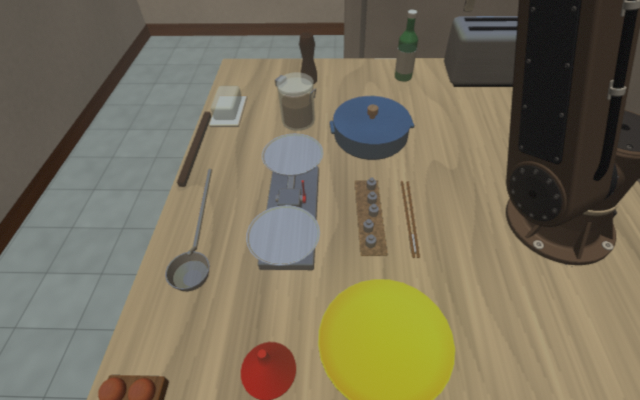

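The top view shows the lid on the crock with its knob at about (439,243), the plate at (222,243), the pans at (285,168) and (372,168), and weights along the mat at y≈240. The side view shows the same objects, with the knob at (373,111).

```bash
cat >> h.py <<'E'
def tri(f1,p1,f2,p2):
    o1,d1=ray(f1,*p1);o2,d2=ray(f2,*p2)
    A=np.stack([d1,-d2],1);s=np.linalg.lstsq(A,o2-o1,rcond=None)[0]
    a=o1+d1*s[0];b=o2+d2*s[1]
    return (a+b)/2,np.linalg.norm(a-b)
def mask(f,lo,hi):
    hsv=cv2.cvtColor(np.asarray(f['pixels']),cv2.COLOR_RGB2HSV); return cv2.inRange(hsv,np.array(lo),np.array(hi)),hsv
def blobs(m,amin=20):
    n,l,st,c=cv2.connectedComponentsWithStats(m); return [(st[i][:5].tolist(),c[i].round(1).tolist()) for i in range(1,n) if st[i][4]>=amin]
def up(f,x0,y0,x1,y1,k,fn):
    im=cv2.cvtColor(np.asarray(f['pixels']),cv2.COLOR_RGB2BGR)[y0:y1,x0:x1]
    cv2.imwrite('pics/'+fn,cv2.resize(im,None,fx=k,fy=k,interpolation=cv2.INTER_CUBIC))
E
python3 - <<'E'
from h import *
T=grab_frame('top');S=grab_frame('side')
up(T,240,130,490,300,3.2,'t1.png'); up(S,230,70,430,270,2.9,'s1.png')
for n,f in(('T',T),('S',S)):
    for c,lo,hi in (('yellow',(25,150,100),(35,255,255)),('blue',(95,100,40),(125,255,255)),('red',(0,200,80),(4,255,255))):
        print(n,c,blobs(mask(f,lo,hi)[0],60))
print(tri(T,(439,243),S,(373,111)), onz(T,439,243,.093), onz(S,373,111,.093))
E
```

```text
T yellow [([179, 200, 86, 87, 5868], [221.4, 243.2])]
T blue [([0, 156, 51, 67, 3046], [23.1, 190.4]), ([396, 202, 78, 84, 4715], [434.6, 243.6])]
T red [([191, 155, 33, 32, 763], [207.4, 170.8])]
S yellow [([319, 280, 136, 120, 13498], [385.8, 342.9])]
S blue [([334, 97, 79, 46, 2575], [372.1, 120.4])]
S red []
(array([ 0.42311007, -0.30818322,  0.0892407 ]), np.float64(0.0002725260503700309)) [ 0.42309671 -0.30708045  0.093     ] [ 0.42347982 -0.30298482  0.093     ]
```

View pics/t1.png

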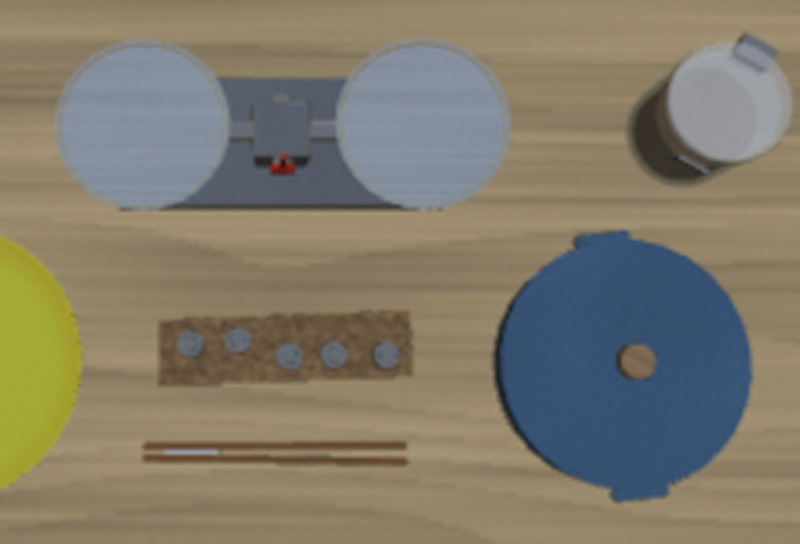

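View pics/s1.png

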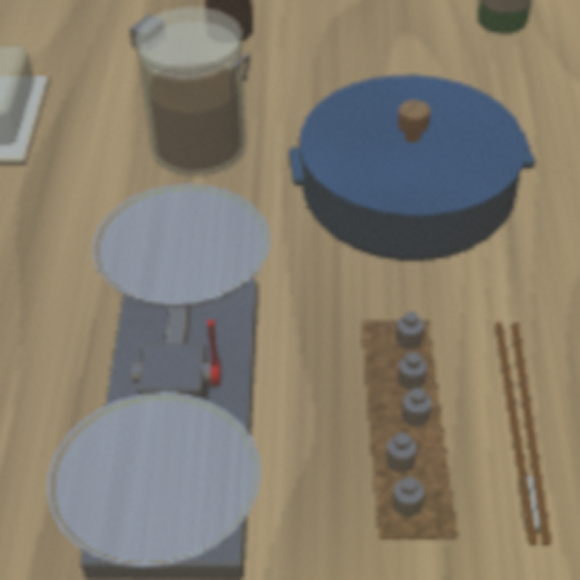

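```bash
cat >> h.py <<'E'
from scipy.spatial.transform import Rotation as Ro
def toolR(s=None):
    s=s or get_state(); return Ro.from_euler('xyz',s['ee_rot'])
def plan(x,y,z,jaw=None):
    """tool-frame shift & rotvec from the measured pose to TCP target, tool down, jaw = angle of tool z in world (rad, mod pi)"""
    s=get_state();R=toolR(s);sh=R.inv().apply(np.array([x,y,z])-s['eef_pos'])
    M=R.as_matrix(); cur=np.arctan2(M[1,2],M[0,2])
    if jaw is None: jaw=cur
    out=[]
    for j in (jaw,jaw+np.pi):
        zt=np.array([np.cos(j),np.sin(j),0]);xt=np.array([0,0,-1.]);yt=np.cross(zt,xt)
        out.append((R.inv()*Ro.from_matrix(np.stack([xt,yt,zt],1))).as_rotvec())
    out.sort(key=np.linalg.norm)
    print('tcp',s['eef_pos'].round(4),'jaw',round(cur,3),'w',round(s['width'],4),'t',round(s['t'],2),'F',np.round(s['force'],1))
    print('shift',sh.round(4),'rot',out[0].round(3),'alt',out[1].round(3),'q6',s['q'][5].round(2)); return sh
E
python3 - <<'E'
from h import *
print(toolR().as_matrix().round(3))
T=grab_frame('top');S=grab_frame('side')
# lid circle
m=mask(T,(95,100,40),(125,255,255))[0]; m[:, :380]=0
def fitc(m):
    c=max(cv2.findContours(m,cv2.RETR_EXTERNAL,cv2.CHAIN_APPROX_NONE)[0],key=cv2.contourArea); return c
c=fitc(cv2.morphologyEx(m,cv2.MORPH_OPEN,np.ones((15,15)))); e=cv2.fitEllipse(c);print(e,onz(T,*e[0],.07))
m=mask(T,(22,150,60),(38,255,255))[0];e=cv2.fitEllipse(fitc(m));print('plate',e,onz(T,*e[0],.02))
# knob
for f,b in((T,(425,230,455,256)),(S,(360,100,386,122))):
    m=mask(f,(5,60,50),(22,255,255))[0]; k=np.zeros_like(m);k[b[1]:b[3],b[0]:b[2]]=m[b[1]:b[3],b[0]:b[2]]; print('knob',blobs(k))
# weights top: gray inside mat
for f,b in((T,(288,226,372,252)),(S,(352,178,390,256))):
    h=mask(f,(0,0,0),(1,1,1))[1]; sat=h[...,1]; m=((sat<85)*255).astype(np.uint8);k=np.zeros_like(m);k[b[1]:b[3],b[0]:b[2]]=m[b[1]:b[3],b[0]:b[2]]; 
    for st,ce in blobs(k,8): print('w',st,ce,onz(f,*ce,.034 if f is T else .02).round(3))
# pans
for (u,v) in ((284.6,168.6),(372.3,168.6)): print('pan',onz(T,u,v,.094))
for (u,v) in ((230+156/2.9,70+478/2.9),(230+183/2.9,70+244/2.9)): print('panS',onz(S,u,v,.094))
E
```

```text
[[-0.    -0.974 -0.228]
 [ 0.001 -0.228  0.974]
 [-1.     0.     0.001]]
((434.8118896484375, 243.6405487060547), (75.65418243408203, 79.4891586303711), 150.4888458251953) [ 0.42218155 -0.30244833  0.07      ]
plate ((221.39002990722656, 243.18533325195312), (84.2620620727539, 86.84359741210938), 40.94022750854492) [0.42152228 0.29327382 0.02      ]
knob [([433, 238, 11, 10, 89], [438.2, 242.6])]
knob [([368, 105, 10, 13, 95], [372.1, 110.6])]
w [288, 226, 84, 26, 529] [332.3, 238.4] [ 0.436 -0.023  0.034]
w [295, 233, 9, 9, 69] [299.0, 237.0] [0.44  0.071 0.034]
w [310, 232, 9, 9, 68] [314.0, 235.9] [0.443 0.029 0.034]
w [326, 237, 9, 9, 70] [330.0, 240.9] [ 0.429 -0.017  0.034]
w [340, 236, 9, 9, 68] [343.8, 240.2] [ 0.432 -0.056  0.034]
w [356, 236, 10, 10, 71] [360.4, 240.4] [ 0.431 -0.103  0.034]
w [352, 178, 38, 78, 1367] [371.7, 208.1] [ 0.434 -0.021  0.02 ]
w [363, 218, 11, 15, 130] [367.9, 225.3] [0.445 0.03  0.02 ]
w [365, 234, 12, 14, 138] [370.3, 240.4] [0.442 0.072 0.02 ]
pan [0.62364001 0.1102172  0.094     ]
pan [ 0.6252979  -0.13029185  0.094     ]
panS [0.62256547 0.11394397 0.094     ]
panS [ 0.62516319 -0.12700581  0.094     ]
```

```bash
python3 - <<'E'
from h import *
plan(.423,-.304,.16); plan(.423,-.304,.078+.003)
E
```

```text
tcp [ 0.1537 -0.6571  0.2262] jaw 1.801 w 0.0875 t 0.3 F [ 0.  -0.   0.3]
shift [ 0.0664 -0.3427  0.2824] rot [ 0.     0.001 -0.   ] alt [-3.142e+00  0.000e+00  1.000e-03] q6 -0.29
tcp [ 0.1537 -0.6571  0.2262] jaw 1.801 w 0.0875 t 0.3 F [ 0.  -0.   0.3]
shift [ 0.1454 -0.3427  0.2824] rot [ 0.     0.001 -0.   ] alt [-3.142e+00  0.000e+00  1.000e-03] q6 -0.29
```

```bash
python3 -m crank '[[0.03,-0.171,0.141,0,0,0,1],[0.066,-0.343,0.282,0,0,0,0.8],[0.066,-0.343,0.282,0,0,0,0.7],[0.066,-0.343,0.282,0,0,0,0.7],[0.066,-0.343,0.282,0,0,0,0.7],[0.066,-0.343,0.282,0,0,0,0.7],[0.066,-0.343,0.282,0,0,0,0.7],[0.066,-0.343,0.282,0,0,0,0.7],[0.066,-0.343,0.282,0,0,0,0.7],[0.066,-0.343,0.282,0,0,0,0.7]]' 20
python3 - <<'E'
from h import *
plan(.423,-.304,.081)
T=snap('top','t2.png');S=snap('side','s2.png')
s=get_state(); print(proj(T,s['eef_pos']),proj(S,s['eef_pos']))
up(S,280,30,440,160,4.5,'s2.png')
E
```

```text
t: 1.55
eef_pos: [0.4229, -0.3053, 0.1607]
ee_rot: [3.044, 1.571, -1.439]
force: [0.1, -0.5, -0.3]
width: 0.0614
tcp [ 0.4229 -0.3053  0.1607] jaw 1.8 w 0.0614 t 1.55 F [ 0.1 -0.5 -0.3]
shift [ 0.0797 -0.0004  0.0013] rot [-0. -0. -0.] alt [ 3.142 -0.     0.   ] q6 -1.09
[446.43567367 242.10494558] [375.06935271  88.6732156 ]
```

View pics/s2.png

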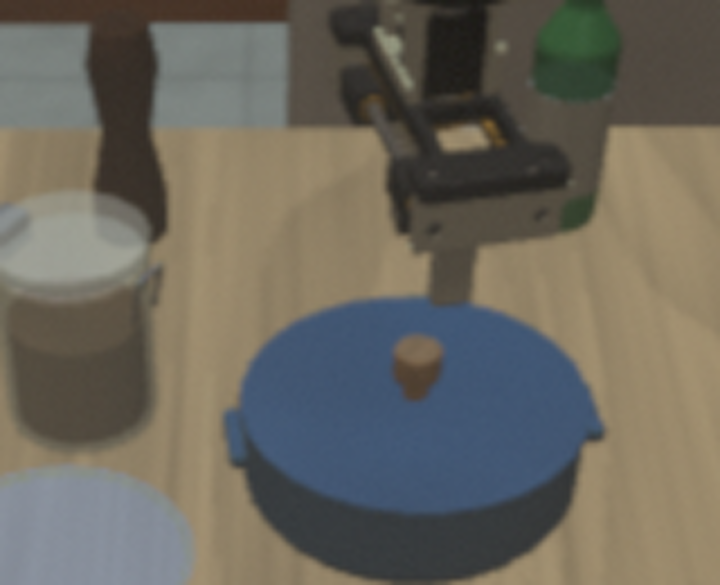

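View pics/t2.png

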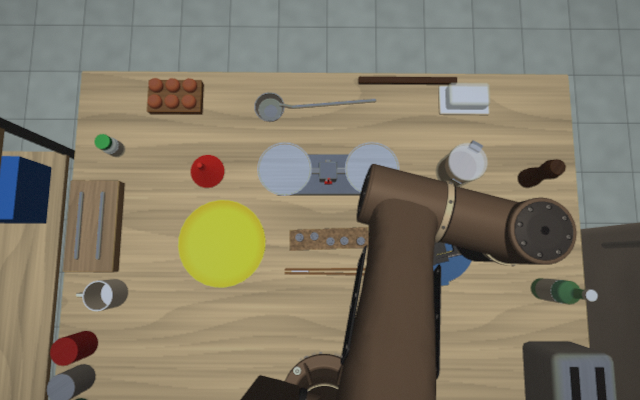

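```bash
python3 - <<'E'
from h import *
S=grab_frame('side')
s=get_state();M=toolR(s).as_matrix()
for sg in(1,-1):
  for off in (.0307,.0307+.02):
    p=s['eef_pos']+M[:,2]*off*sg; print(p.round(3),(proj(S,p)-[280,30])*4.5)
print((proj(S,[.423,-.304,.103])-[280,30])*4.5, (proj(S,[.423,-.304,.083])-[280,30])*4.5)
E
```

```text
[ 0.416 -0.276  0.161] [442.78031429 294.25027931]
[ 0.411 -0.256  0.161] [452.89185562 314.53681724]
[ 0.43  -0.335  0.161] [413.33737528 235.17963122]
[ 0.434 -0.355  0.161] [404.23482556 216.91740843]
[420.40432488 349.62904571] [418.05384523 377.14418634]
```

```bash
python3 -m crank '[[0.04,0,0,0,0,0,0.7],[0.07,0,0,0,0,0,0.7],[0.08,0,0,0,0,0,0.7],[0.08,0,0,0,0,0,0.7],[0.08,0,0,0,0,0,0.2],[0.08,0,0,0,0,0,0.2],[0.08,0,0,0,0,0,0.2],[0.08,0,0,0,0,0,0.2],[0.08,0,0,0,0,0,0.2],[0.08,0,0,0,0,0,0.2]]' 25
```

```text
t: 2.95
eef_pos: [0.4237, -0.3046, 0.0809]
ee_rot: [-2.308, 1.57, -0.507]
force: [-1.5, 1.4, 5.3]
width: 0.0295
```

```bash
python3 -m crank '[[-0.01,0,0,0,0,0,0.2],[-0.03,0,0,0,0,0,0.2],[-0.07,0,0,0,0,0,0.2],[-0.11,0,0,0,0,0,0.2],[-0.11,0,0,0,0,0,0.2],[-0.11,0,0,0,0,0,0.2]]' 25
python3 - <<'E'
from h import *
S=snap('side'); up(S,230,20,470,200,3.3,'s3.png')
T=snap('top','t3.png')
plan(.423,.293,.19); plan(.43,0,.19)
E
```

```text
t: 3.7
eef_pos: [0.4226, -0.304, 0.1897]
ee_rot: [0.54, 1.569, 2.34]
force: [-0.9, -0.0, -3.9]
width: 0.0292
tcp [ 0.4224 -0.304   0.189 ] jaw 1.8 w 0.0294 t 3.8 F [-0.4 -0.1 -4. ]
shift [-2.000e-04 -1.364e-01  5.813e-01] rot [ 0.     0.002 -0.002] alt [-3.142e+00  4.000e-03  3.000e-03] q6 -1.09
tcp [ 0.4224 -0.304   0.189 ] jaw 1.8 w 0.0294 t 3.8 F [-0.4 -0.1 -4. ]
shift [-0.0006 -0.0765  0.2943] rot [ 0.     0.002 -0.002] alt [-3.142e+00  4.000e-03  3.000e-03] q6 -1.09
```

View pics/s3.png

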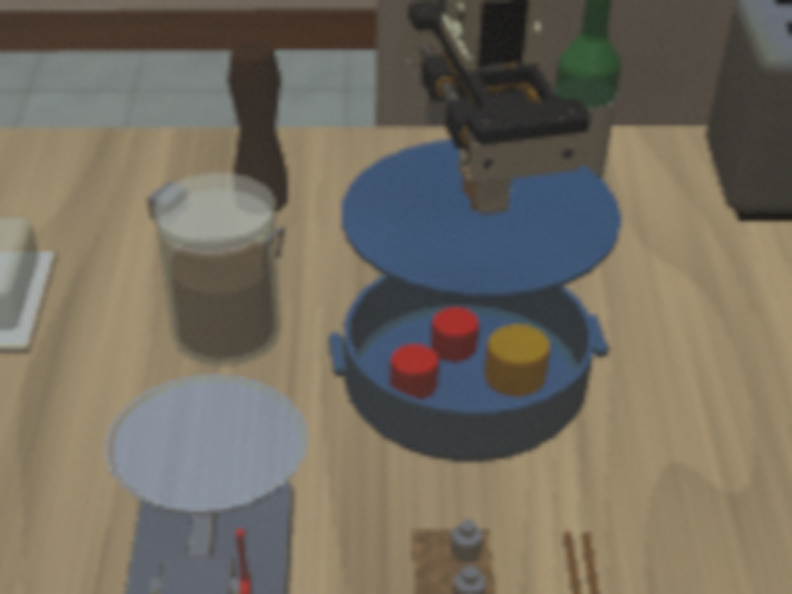

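The lid is lifted and hangs level. Two reds at about (415,369) and (455,334) and one yellow at (517,360) in this crop are in the crock.

```bash
python3 -m crank '[[0,-0.01,0.03,0,0,0,0.2],[0,-0.02,0.08,0,0,0,0.2],[0,-0.033,0.14,0,0,0,0.2],[0,-0.047,0.2,0,0,0,0.2],[0,-0.061,0.26,0,0,0,0.2],[0,-0.075,0.32,0,0,0,0.2],[0,-0.089,0.38,0,0,0,0.2],[0,-0.103,0.44,0,0,0,0.2],[0,-0.117,0.5,0,0,0,0.2],[0,-0.128,0.545,0,0,0,0.2]]' 25
python3 -m crank '[[0,-0.006,0.025,0,0,0,0.2],[0,-0.008,0.035,0,0,0,0.2],[0,-0.008,0.035,0,0,0,0.2],[0,-0.008,0.035,0,0,0,0.2]]' 25
python3 - <<'E'
from h import *
S=snap('side','s4.png'); T=snap('top','t4.png')
plan(.422,.293,.03)
# crock
up(S,300,80,440,180,5,'s4c.png')
E
```

```text
t: 5.05
eef_pos: [0.4231, 0.2574, 0.1894]
ee_rot: [2.206, 1.569, -2.275]
force: [-0.2, -0.4, -5.1]
width: 0.0295
t: 5.55
eef_pos: [0.4237, 0.2899, 0.1904]
ee_rot: [2.206, 1.57, -2.278]
force: [0.5, 0.2, -3.8]
width: 0.0293
tcp [0.4238 0.2901 0.1907] jaw 1.799 w 0.0295 t 5.65 F [-0.1 -0.2 -4. ]
shift [0.1607 0.0011 0.0032] rot [ 0.  0. -0.] alt [-3.142  0.     0.   ] q6 -2.33
```

View pics/s4.png

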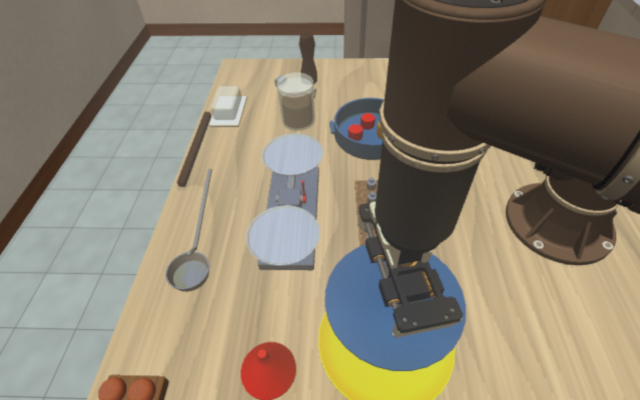

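View pics/t4.png

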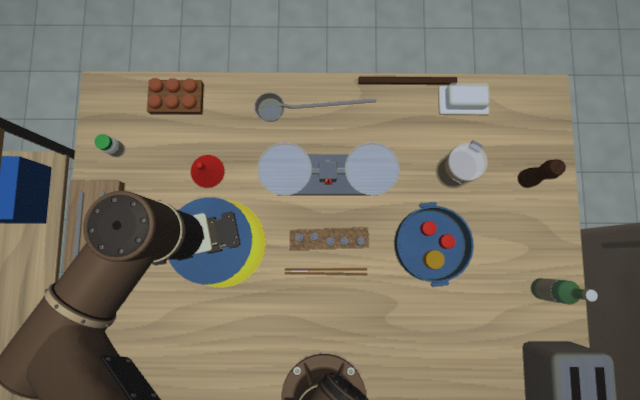

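```bash
python3 -m crank '[[0.05,0,0.003,0,0,0,0.2],[0.1,0,0.003,0,0,0,0.2],[0.13,0,0.003,0,0,0,0.2],[0.145,0,0.003,0,0,0,0.2],[0.152,0,0.003,0,0,0,0.2],[0.156,0,0.003,0,0,0,0.2],[0.157,0,0.003,0,0,0,0.2],[0.157,0,0.003,0,0,0,0.2]]' 25
```

```text
t: 6.65
eef_pos: [0.4234, 0.2945, 0.0342]
ee_rot: [-0.848, 1.57, 0.953]
force: [-1.1, 0.3, -4.8]
width: 0.0291
```

```bash
python3 -m crank '[[0.002,0,0,0,0,0,0.2],[0.003,0,0,0,0,0,0.2],[0.003,0,0,0,0,0,0.2]]' 25
```

```text
t: 7.02
eef_pos: [0.4235, 0.2946, 0.0325]
ee_rot: [-1.114, 1.569, 0.687]
force: [-6.1, -2.1, 16.0]
width: 0.0294
```

```bash
python3 -m crank '[[0,0,0,0,0,0,0.6],[0,0,0,0,0,0,0.65],[0,0,0,0,0,0,0.65],[0,0,0,0,0,0,0.65],[-0.03,0,0,0,0,0,0.65],[-0.09,0,0,0,0,0,0.65],[-0.15,0,0,0,0,0,0.65],[-0.16,0,0,0,0,0,0.65],[-0.16,0,0,0,0,0,0.65]]'
python3 - <<'E'
from h import *
T=snap('top');S=snap('side')
up(T,380,190,490,300,5.4,'t5.png');up(S,320,90,420,165,6,'s5.png'); up(S,300,230,470,400,3.5,'s5b.png')
m=mask(T,(0,180,60),(6,255,255))[0]|mask(T,(174,180,60),(180,255,255))[0]; print('red',blobs(m,20))
m=mask(T,(14,150,60),(26,255,255))[0]; print('yel',blobs(m,40))
m=mask(S,(0,180,60),(6,255,255))[0]; print('redS',blobs(m,20))
m=mask(S,(14,190,60),(26,255,255))[0]; print('yelS',blobs(m,40))
m=mask(T,(95,100,40),(125,255,255))[0]; print('bl',blobs(m,60))
plan(.42,-.3,.2)
E
```

```text
t: 8.15
eef_pos: [0.4231, 0.2943, 0.1909]
ee_rot: [-0.598, 1.569, 1.202]
force: [0.4, -0.5, -1.2]
width: 0.0568
red [([191, 155, 33, 32, 824], [207.2, 170.7]), ([421, 222, 15, 13, 157], [428.3, 228.0]), ([439, 235, 16, 13, 162], [446.6, 241.0])]
yel [([424, 251, 20, 18, 294], [433.4, 259.2])]
redS [([362, 114, 12, 8, 71], [367.7, 117.6]), ([350, 126, 12, 7, 70], [355.5, 128.9]), ([242, 346, 52, 54, 1694], [263.9, 376.5])]
yelS []
bl [([0, 156, 51, 67, 3044], [23.1, 190.4]), ([396, 202, 77, 84, 3233], [430.1, 244.2]), ([187, 206, 72, 74, 2527], [228.6, 248.8])]
tcp [0.4224 0.2934 0.189 ] jaw 1.8 w 0.0569 t 8.25 F [-0.6  0.5  0.1]
shift [-0.01    0.1374 -0.5773] rot [-0.    -0.001 -0.002] alt [ 3.142e+00 -3.000e-03  2.000e-03] q6 -2.33
```

View pics/t5.png

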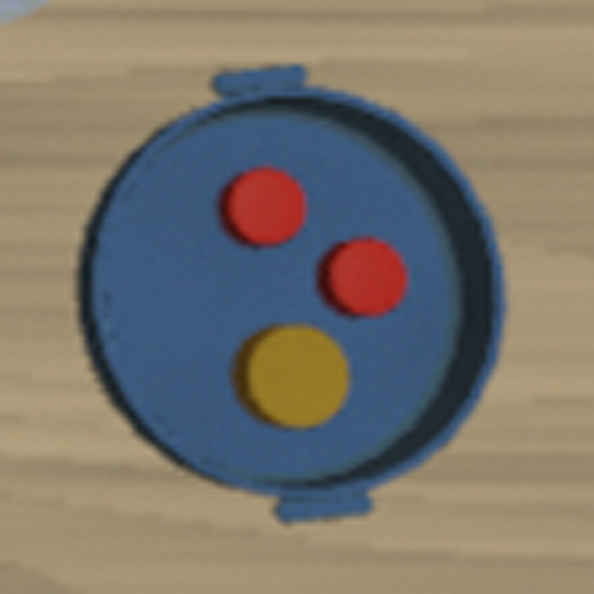

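View pics/s5.png

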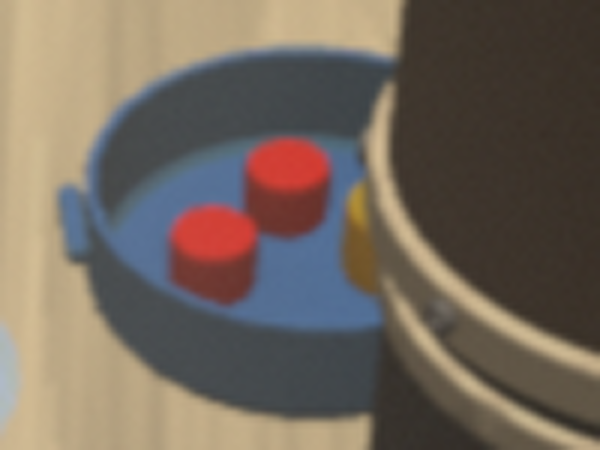

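View pics/s5b.png

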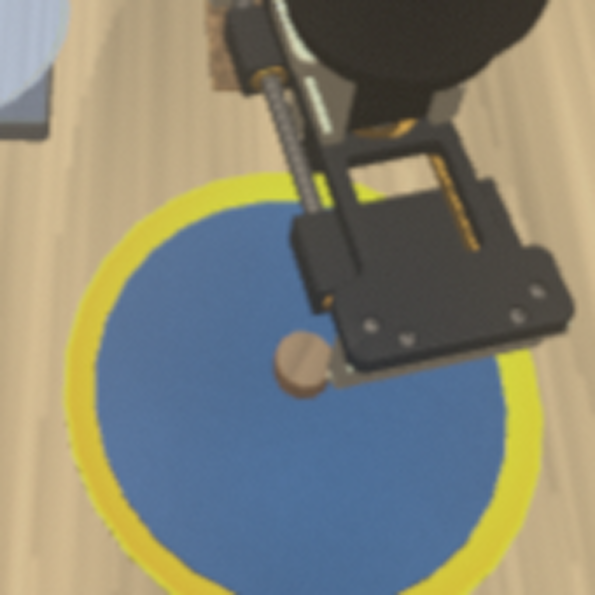

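```bash
python3 - <<'E'
from h import *
T=grab_frame('top');S=grab_frame('side')
A=(429.2,228.2);B=(448,241.3);Y=(435.0,259.8)
for n,p,z in(('A',A,.038),('B',B,.038),('Y',Y,.046),('rim',(434.2,243.5),.062)): print(n,onz(T,*p,z))
print(onz(S,355.5,128.8,.038),onz(S,368,117.5,.038)); print(tri(T,A,S,(355.5,128.8)),tri(T,B,S,(368,117.5)))
E
```

```text
A [ 0.46683397 -0.29718212  0.038     ]
B [ 0.43019562 -0.34913337  0.038     ]
Y [ 0.37829223 -0.30851812  0.046     ]
rim [ 0.42285854 -0.30308859  0.062     ]
[ 0.46896664 -0.2954199   0.038     ] [ 0.43199336 -0.34726508  0.038     ]
(array([ 0.46792791, -0.29795215,  0.0357746 ]), np.float64(0.0018632389583623764)) (array([ 0.43102623, -0.34997524,  0.03580587]), np.float64(0.0014870885173082994))
```

```bash
python3 - <<'E'
from h import *
plan(.468,-.297,.13)
E
python3 -m crank '[[0,0,-0.06,0,0,0,0.65],[0,0.02,-0.12,0,0,0,0.65],[0,0.04,-0.18,0,0,0,0.65],[0,0.05,-0.24,0,0,0,0.65],[0,0.06,-0.3,0,0,0,0.65],[0,0.07,-0.36,0,0,0,0.65],[0,0.08,-0.42,0,0,0,0.65],[0,0.087,-0.48,0,0,0,0.65],[0.03,0.09,-0.54,0,0,0,0.65],[0.06,0.09,-0.58,0,0,0,0.65]]'
python3 - <<'E'
from h import *
plan(.468,-.297,.012)
E
```

```text
tcp [0.4225 0.2934 0.1888] jaw 1.8 w 0.057 t 8.35 F [-0.2 -0.6 -0.4]
shift [ 0.0602  0.09   -0.5852] rot [-0.    -0.002 -0.002] alt [ 3.142e+00 -4.000e-03  3.000e-03] q6 -2.33
t: 9.6
eef_pos: [0.4674, -0.2935, 0.1289]
ee_rot: [1.322, 1.57, 3.121]
force: [1.4, -0.2, -0.8]
width: 0.0571
tcp [ 0.4674 -0.2935  0.1289] jaw 1.8 w 0.0571 t 9.6 F [ 1.4 -0.2 -0.8]
shift [ 1.169e-01  1.000e-04 -3.600e-03] rot [ 0.     0.    -0.001] alt [-3.142e+00  1.000e-03  0.000e+00] q6 -1.14
```

```bash
python3 -m crank '[[0.03,0,-0.003,0,0,0,0.65],[0.08,0,-0.003,0,0,0,0.65],[0.11,0,-0.003,0,0,0,0.65],[0.117,0,-0.003,0,0,0,0.65],[0.117,0,-0.003,0,0,0,0.4],[0.117,0,-0.003,0,0,0,0.3],[0.117,0,-0.003,0,0,0,0.3],[0.117,0,-0.003,0,0,0,0.3],[0.117,0,-0.003,0,0,0,0.3]]' 12
python3 -m crank '[[-0.01,0,0,0,0,0,0.3],[-0.06,0,0,0,0,0,0.3],[-0.12,0,0,0,0,0,0.3],[-0.17,0,0,0,0,0,0.3],[-0.17,0,0,0,0,0,0.3]]' 12
python3 - <<'E'
from h import *
plan(.6235+.03,.112+.034,.18)
S=snap('side');up(S,240,60,480,240,3.3,'s6.png')
E
```

```text
t: 10.72
eef_pos: [0.469, -0.2942, 0.0147]
ee_rot: [-2.089, 1.569, -0.288]
force: [0.0, 1.4, 7.7]
width: 0.0417
t: 11.35
eef_pos: [0.4705, -0.2949, 0.1889]
ee_rot: [-2.117, 1.562, -0.316]
force: [-0.6, -0.3, -0.8]
width: 0.0417
tcp [ 0.4705 -0.2949  0.1889] jaw 1.801 w 0.0417 t 11.35 F [-0.6 -0.3 -0.8]
shift [ 0.0092 -0.2787  0.3875] rot [ 0.    -0.005  0.008] alt [-3.142 -0.012 -0.007] q6 -1.13
```

View pics/s6.png

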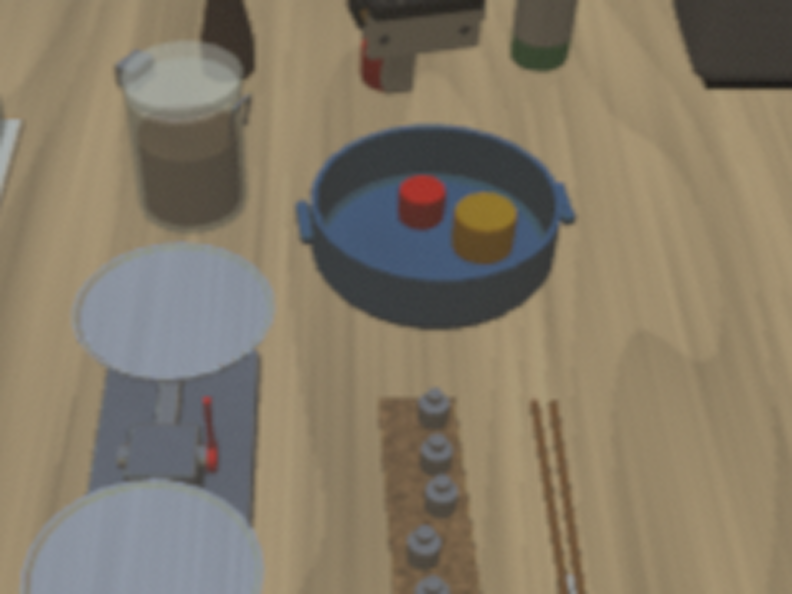

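```bash
python3 -m crank '[[0,-0.025,0.035,0,0,0,0.3],[0,-0.06,0.083,0,0,0,0.3],[0,-0.095,0.132,0,0,0,0.3],[0,-0.13,0.18,0,0,0,0.3],[0,-0.165,0.229,0,0,0,0.3],[0,-0.2,0.278,0,0,0,0.3],[0,-0.235,0.327,0,0,0,0.3],[0,-0.265,0.368,0,0,0,0.3],[0,-0.279,0.387,0,0,0,0.3],[0,-0.279,0.387,0,0,0,0.3]]' 12
python3 - <<'E'
from h import *
plan(.6535,.146,.099)
S=snap('side','s7.png')
E
```

```text
t: 12.65
eef_pos: [0.6513, 0.1473, 0.1817]
ee_rot: [1.747, 1.568, -2.734]
force: [-0.1, -0.8, -0.6]
width: 0.0415
tcp [0.6513 0.1473 0.1817] jaw 1.802 w 0.0415 t 12.65 F [-0.1 -0.8 -0.6]
shift [ 0.0827 -0.002  -0.0018] rot [-0.    -0.001 -0.003] alt [ 3.142e+00 -4.000e-03  1.000e-03] q6 -1.85
```

View pics/s7.png

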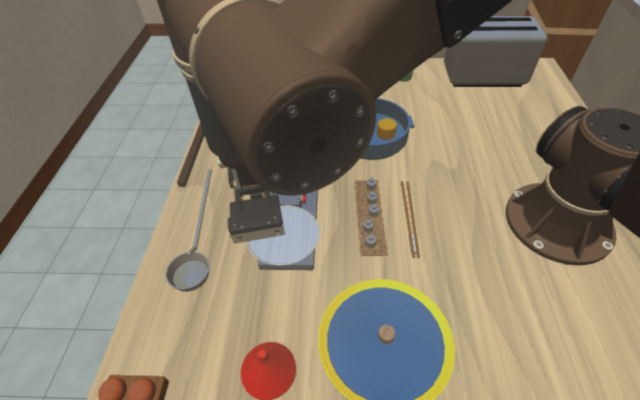

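```bash
python3 -m crank '[[0.03,-0.002,-0.002,0,0,0,0.3],[0.06,-0.002,-0.002,0,0,0,0.3],[0.075,-0.002,-0.002,0,0,0,0.3],[0.081,-0.002,-0.002,0,0,0,0.3],[0.083,-0.002,-0.002,0,0,0,0.3],[0.083,-0.002,-0.002,0,0,0,0.3]]' 12
```

```text
t: 13.45
eef_pos: [0.6547, 0.145, 0.1015]
ee_rot: [-1.444, 1.569, 0.357]
force: [-0.5, -0.5, 0.2]
width: 0.0414
```

```bash
python3 -m crank '[[0.003,0,0,0,0,0,0.3],[0.003,0,0,0,0,0,0.3],[0.003,0,0,0,0,0,0.5],[0.003,0,0,0,0,0,0.65],[0.003,0,0,0,0,0,0.65],[0.003,0,0,0,0,0,0.65],[-0.03,0,0,0,0,0,0.65],[-0.08,0,0,0,0,0,0.8],[-0.085,0,0,0,0,0,0.8]]' 12
python3 - <<'E'
from h import *
plan(.379,-.308,.13)
S=snap('side','s8.png')
E
```

```text
t: 14.58
eef_pos: [0.6564, 0.1455, 0.1903]
ee_rot: [-1.459, 1.564, 0.342]
force: [0.1, -0.3, -0.7]
width: 0.0686
tcp [0.6564 0.1455 0.1903] jaw 1.801 w 0.0686 t 14.57 F [ 0.1 -0.3 -0.7]
shift [ 0.0573  0.374  -0.3783] rot [-0.     0.001  0.007] alt [ 3.142e+00  1.100e-02 -1.000e-03] q6 -1.85
```

View pics/s8.png

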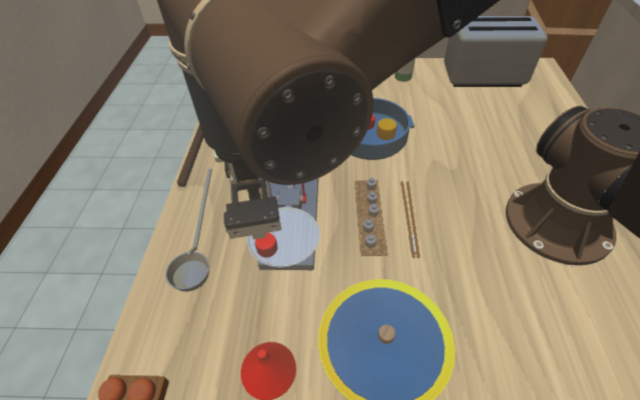

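The red cheese stands on the far-left part of the left pan at (266,244). Next is the yellow.

```bash
python3 -m crank '[[0,0.04,-0.04,0,0,0,0.8],[0,0.084,-0.085,0,0,0,0.8],[0,0.128,-0.13,0,0,0,0.8],[0,0.172,-0.174,0,0,0,0.8],[0,0.216,-0.218,0,0,0,0.8],[0,0.26,-0.263,0,0,0,0.8],[0,0.304,-0.308,0,0,0,0.8],[0.02,0.345,-0.349,0,0,0,0.8],[0.05,0.374,-0.378,0,0,0,0.8],[0.057,0.374,-0.378,0,0,0,0.8]]' 15
python3 - <<'E'
from h import *
plan(.379,-.308,.013)
S=snap('side');up(S,320,60,440,160,6,'s9.png')
T=snap('top')
m=mask(T,(14,150,60),(26,255,255))[0]; print('yel',blobs(m,40))
m=mask(S,(14,150,60),(26,255,255))[0];m[:,:340]=0; print('yel',blobs(m,40))
E
```

```text
t: 15.88
eef_pos: [0.3727, -0.3094, 0.1259]
ee_rot: [0.929, 1.566, 2.725]
force: [0.5, 0.8, -0.2]
width: 0.07
tcp [ 0.3727 -0.3094  0.1259] jaw 1.796 w 0.07 t 15.88 F [ 0.5  0.8 -0.2]
shift [ 0.1129 -0.0068 -0.0004] rot [ 0.     0.003 -0.004] alt [-3.142  0.006  0.004] q6 -1.06
yel []
yel [([378, 119, 18, 17, 195], [386.6, 125.5]), ([340, 380, 25, 20, 167], [349.1, 392.3])]
```

View pics/s9.png

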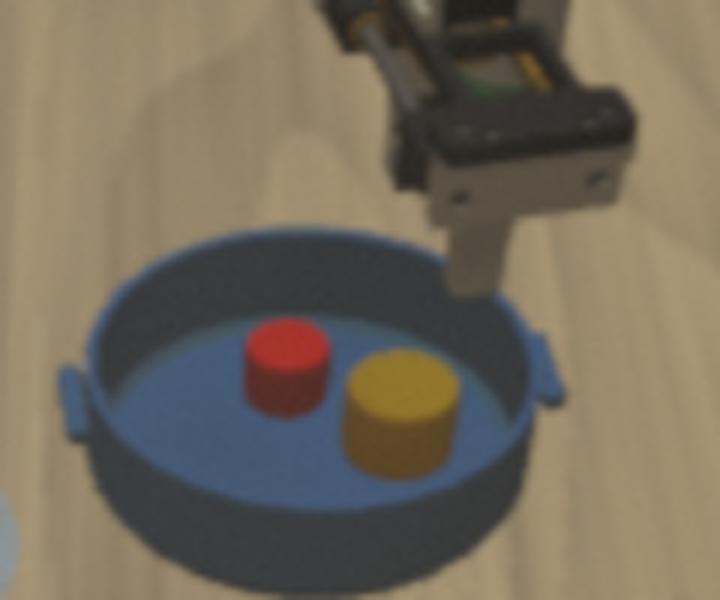

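```bash
python3 - <<'E'
from h import *
S=grab_frame('side'); print(onz(S,387.2,124.2,.046),onz(S,368,117.7,.038))
E
python3 -m crank '[[0,-0.007,0,0,0,0,0.8],[0.04,-0.007,0,0,0,0,0.8],[0.09,-0.007,0,0,0,0,0.8],[0.109,-0.007,0,0,0,0,0.8],[0.113,-0.007,0,0,0,0,0.8],[0.113,-0.007,0,0,0,0,0.5],[0.113,-0.007,0,0,0,0,0.4],[0.113,-0.007,0,0,0,0,0.4],[0.113,-0.007,0,0,0,0,0.4],[0.113,-0.007,0,0,0,0,0.4]]' 15
```

```text
[ 0.38032357 -0.30642942  0.046     ] [ 0.43202881 -0.34632448  0.038     ]
t: 17.27
eef_pos: [0.3841, -0.307, 0.0167]
ee_rot: [-2.07, 1.568, -0.269]
force: [0.3, 3.5, 5.4]
width: 0.054
```

```bash
python3 -m crank '[[-0.01,0,0,0,0,0,0.4],[-0.05,0,0,0,0,0,0.4],[-0.11,0,0,0,0,0,0.4],[-0.17,0,0,0,0,0,0.4],[-0.17,0,0,0,0,0,0.4]]' 15
python3 - <<'E'
from h import *
plan(.5835,.112,.18)
E
```

```text
t: 17.9
eef_pos: [0.3853, -0.3081, 0.1914]
ee_rot: [-2.195, 1.561, -0.394]
force: [0.2, -0.1, -1.5]
width: 0.0533
tcp [ 0.3853 -0.3081  0.1914] jaw 1.801 w 0.0533 t 17.9 F [ 0.2 -0.1 -1.5]
shift [ 0.0116 -0.2888  0.3638] rot [ 0.    -0.006  0.008] alt [-3.142 -0.013 -0.009] q6 -1.07
```

```bash
python3 -m crank '[[0,-0.025,0.031,0,0,0,0.4],[0,-0.06,0.076,0,0,0,0.4],[0,-0.095,0.12,0,0,0,0.4],[0,-0.13,0.164,0,0,0,0.4],[0,-0.165,0.208,0,0,0,0.4],[0,-0.2,0.252,0,0,0,0.4],[0,-0.235,0.296,0,0,0,0.4],[0.01,-0.265,0.334,0,0,0,0.4],[0.01,-0.289,0.364,0,0,0,0.4],[0.01,-0.289,0.364,0,0,0,0.4]]' 15
python3 - <<'E'
from h import *
plan(.5835,.112,.0975)
S=snap('side');up(S,200,120,380,290,3.4,'s10.png')
E
```

```text
t: 19.15
eef_pos: [0.5816, 0.1153, 0.1746]
ee_rot: [1.777, 1.569, -2.704]
force: [-0.4, -0.8, -0.4]
width: 0.0535
tcp [0.5816 0.1153 0.1746] jaw 1.803 w 0.0535 t 19.15 F [-0.4 -0.8 -0.4]
shift [ 0.0771 -0.0012 -0.0036] rot [-0.    -0.    -0.002] alt [ 3.142e+00 -2.000e-03  1.000e-03] q6 -1.86
```

View pics/s10.png

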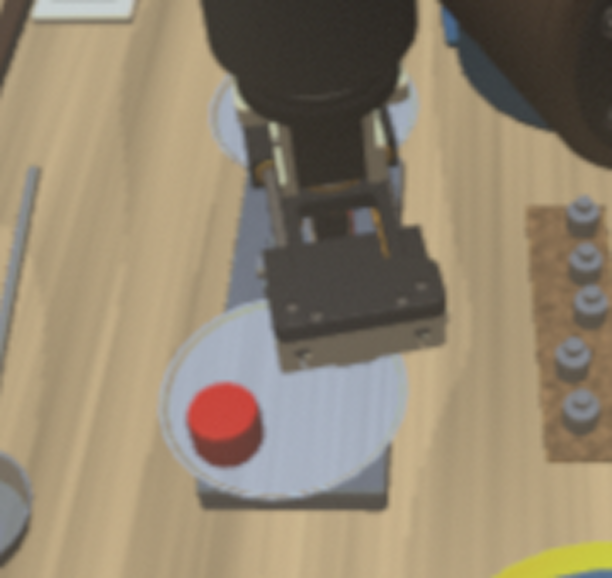

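```bash
python3 -m crank '[[0.03,-0.001,-0.003,0,0,0,0.4],[0.06,-0.001,-0.003,0,0,0,0.4],[0.073,-0.001,-0.003,0,0,0,0.4],[0.078,-0.001,-0.003,0,0,0,0.4],[0.08,-0.001,-0.003,0,0,0,0.4],[0.082,-0.001,-0.003,0,0,0,0.4],[0.082,-0.001,-0.003,0,0,0,0.4]]' 15
```

```text
t: 20.08
eef_pos: [0.5834, 0.1109, 0.0941]
ee_rot: [-1.384, 1.57, 0.417]
force: [0.3, 0.1, -0.3]
width: 0.0534
```

```bash
python3 -m crank '[[0.003,0,0,0,0,0,0.4],[0.004,0,0,0,0,0,0.4],[0.004,0,0,0,0,0,0.65],[0.004,0,0,0,0,0,0.8],[0.004,0,0,0,0,0,0.8],[0.004,0,0,0,0,0,0.8],[-0.03,0,0,0,0,0,0.8],[-0.08,0,0,0,0,0,0.7],[-0.09,0,0,0,0,0,0.7]]' 12
python3 - <<'E'
from h import *
plan(.431,-.348,.13,0.3)
S=snap('side');up(S,200,120,380,290,3.4,'s11.png')
E
```

```text
t: 21.2
eef_pos: [0.5848, 0.1114, 0.1873]
ee_rot: [-1.436, 1.565, 0.365]
force: [-1.0, -1.0, -0.1]
width: 0.0621
tcp [0.5848 0.1114 0.1873] jaw 1.801 w 0.0621 t 21.2 F [-1.  -1.  -0.1]
shift [ 0.0555  0.255  -0.4122] rot [1.501 0.005 0.004] alt [-1.641 -0.004  0.005] q6 -1.86
```

View pics/s11.png

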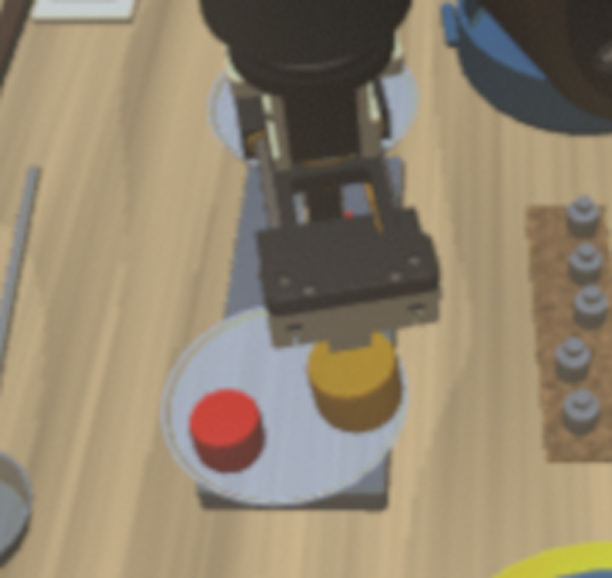

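```bash
python3 -m crank '[[0,0.028,-0.045,0.16,0,0,0.7],[0,0.056,-0.09,0.34,0,0,0.7],[0,0.084,-0.136,0.52,0,0,0.7],[0,0.112,-0.181,0.7,0,0,0.7],[0,0.14,-0.226,0.88,0,0,0.7],[0,0.168,-0.272,1.06,0,0,0.7],[0,0.196,-0.317,1.24,0,0,0.7],[0.02,0.224,-0.362,1.4,0,0,0.7],[0.05,0.25,-0.404,1.5,0,0,0.7],[0.055,0.255,-0.412,1.5,0,0,0.7]]' 12
python3 - <<'E'
from h import *
plan(.431,-.348,.013,0.3)
S=snap('side');up(S,320,60,440,160,6,'s12.png')
E
```

```text
t: 22.5
eef_pos: [0.4255, -0.3498, 0.1251]
ee_rot: [2.401, 1.565, 2.697]
force: [-0.8, 0.2, -0.3]
width: 0.0616
tcp [ 0.4255 -0.3498  0.1251] jaw 0.296 w 0.0616 t 22.5 F [-0.8  0.2 -0.3]
shift [ 0.1121 -0.0003  0.0063] rot [-0.004 -0.004 -0.004] alt [ 3.137 -0.006  0.006] q6 -2.51
```

View pics/s12.png

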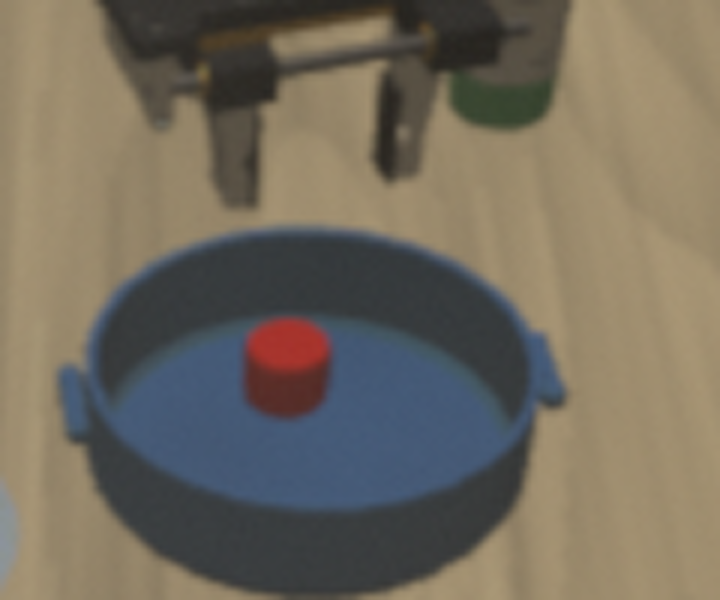

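```bash
python3 -m crank '[[0,0,0.006,0,0,0,0.7],[0.04,0,0.006,0,0,0,0.7],[0.09,0,0.006,0,0,0,0.7],[0.108,0,0.006,0,0,0,0.7],[0.112,0,0.006,0,0,0,0.7],[0.112,0,0.006,0,0,0,0.5],[0.112,0,0.006,0,0,0,0.3],[0.112,0,0.006,0,0,0,0.3],[0.112,0,0.006,0,0,0,0.3],[0.112,0,0.006,0,0,0,0.3]]' 12
python3 -m crank '[[-0.01,0,0,0,0,0,0.3],[-0.05,0,0,0,0,0,0.3],[-0.11,0,0,0,0,0,0.3],[-0.17,0,0,0,0,0,0.3],[-0.17,0,0,0,0,0,0.3]]' 12
python3 - <<'E'
from h import *
plan(.6535,.078,.18)
E
```

```text
t: 23.8
eef_pos: [0.4352, -0.3469, 0.0178]
ee_rot: [-0.613, 1.569, -0.312]
force: [1.1, 3.7, 6.4]
width: 0.0417
t: 24.42
eef_pos: [0.4368, -0.3483, 0.1929]
ee_rot: [-0.753, 1.56, -0.452]
force: [0.1, -0.2, -1.7]
width: 0.0416
tcp [ 0.4368 -0.3483  0.1929] jaw 0.301 w 0.0416 t 24.43 F [ 0.1 -0.2 -1.7]
shift [0.013  0.3429 0.3332] rot [-0.     0.008  0.007] alt [ 3.142  0.011 -0.012] q6 -2.52
```

```bash
python3 -m crank '[[0,0.02,0.02,-0.15,0,0,0.3],[0,0.058,0.056,-0.33,0,0,0.3],[0,0.1,0.097,-0.51,0,0,0.3],[0,0.142,0.138,-0.69,0,0,0.3],[0,0.184,0.179,-0.87,0,0,0.3],[0,0.226,0.22,-1.05,0,0,0.3],[0,0.268,0.26,-1.23,0,0,0.3],[0,0.305,0.296,-1.41,0,0,0.3],[0.005,0.33,0.32,-1.59,0,0,0.3],[0.01,0.343,0.333,-1.76,0,0,0.3]]' 12
python3 -m crank '[[0,0,0,-0.17,0,0,0.3],[0,0,0,-0.35,0,0,0.3],[0,0,0,-0.53,0,0,0.3],[0,0,0,-0.71,0,0,0.3],[0,0,0,-0.89,0,0,0.3],[0,0,0,-1.07,0,0,0.3],[0,0,0,-1.25,0,0,0.3],[0,0,0,-1.35,0,0,0.3],[0,0,0,-1.35,0,0,0.3]]' 12
python3 - <<'E'
from h import *
S=snap('side');up(S,200,120,380,290,3.4,'s13.png')
T=snap('top','t13.png')
plan(.6535,.078,.093,0.3)
E
```

```text
t: 25.68
eef_pos: [0.651, 0.0812, 0.1758]
ee_rot: [1.282, 1.57, -2.934]
force: [0.3, -0.4, -0.9]
width: 0.0414
t: 26.8
eef_pos: [0.6505, 0.0792, 0.1763]
ee_rot: [-0.046, 1.57, -2.919]
force: [-0.7, 0.1, -0.2]
width: 0.0415
tcp [0.6506 0.0793 0.1764] jaw -2.875 w 0.0418 t 26.9 F [-0.5 -0.2 -1. ]
shift [ 0.0834  0.002  -0.0025] rot [-0.034  0.001  0.   ] alt [ 3.108e+00  0.000e+00 -1.000e-03] q6 -0.15
```

View pics/s13.png

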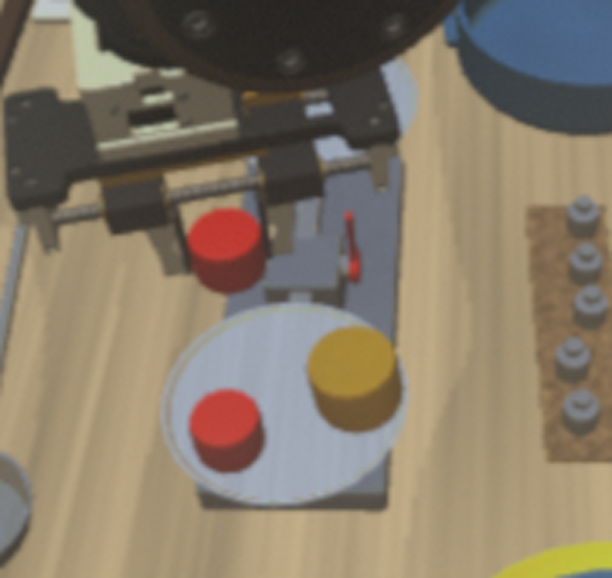

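```bash
python3 - <<'E'
from h import *
S=grab_frame('side')
g=lambda x,y,z: onz(S,200+x/3.4,120+y/3.4,z).round(4)
print(g(284,405,.083),'A',g(225,415,.111),'Y',g(351,360,.119),'B',g(225,235,.195))
E
python3 -m crank '[[0.03,0.002,-0.002,-0.03,0,0,0.3],[0.06,0.002,-0.002,-0.03,0,0,0.3],[0.077,0.002,-0.002,-0.03,0,0,0.3],[0.083,0.002,-0.002,-0.03,0,0,0.3],[0.085,0.002,-0.002,-0.03,0,0,0.3],[0.087,0.002,-0.002,-0.03,0,0,0.3],[0.087,0.002,-0.002,-0.03,0,0,0.3]]' 12
```

```text
[0.6239 0.1168 0.083 ] A [0.652 0.144 0.111] Y [0.5818 0.1095 0.119 ] B [0.6488 0.0816 0.195 ]
t: 27.82
eef_pos: [0.654, 0.0783, 0.0906]
ee_rot: [3.121, 1.569, 0.278]
force: [0.9, -0.4, 1.2]
width: 0.0417
```

```bash
python3 -m crank '[[0,0,0,0,0,0,0.6],[0,0,0,0,0,0,0.6],[0,0,0,0,0,0,0.6],[0,0,0,0,0,0,0.6],[-0.04,0,0,0,0,0,0.6],[-0.09,0,0,0,0,0,0.6],[-0.1,0,0,0,0,0,0.6]]' 12
python3 - <<'E'
from h import *
S=snap('side');up(S,200,120,400,290,3.4,'s14.png')
T=snap('top');up(T,240,130,490,300,3.2,'t14.png')
E
```

```text
t: 28.7
eef_pos: [0.6553, 0.0785, 0.1938]
ee_rot: [3.096, 1.564, 0.254]
force: [0.5, -0.1, -0.1]
width: 0.0527
```

View pics/s14.png

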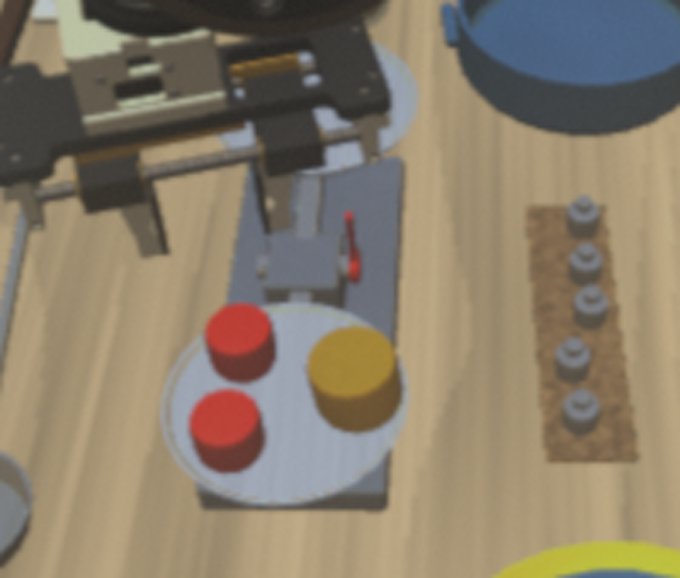

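View pics/t14.png

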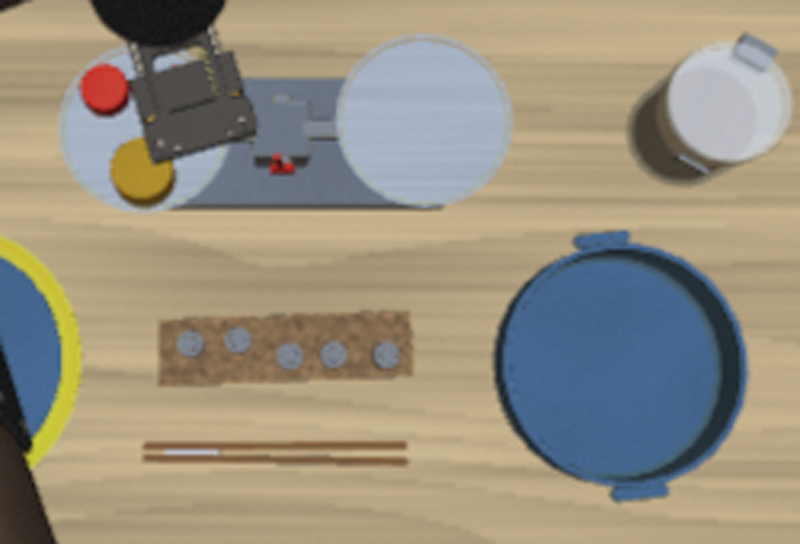

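```bash
python3 - <<'E'
from h import *
plan(.432,-.103,.09,0)
E
```

```text
tcp [0.654  0.0784 0.1912] jaw -2.843 w 0.0523 t 28.8 F [-0.  -1.1 -0.9]
shift [0.1004 0.108  0.2659] rot [ 0.299 -0.003  0.001] alt [-2.843e+00 -1.000e-03 -4.000e-03] q6 -0.12
```

```bash
python3 -m crank '[[0,0.02,0.05,0.1,0,0,0.6],[0,0.043,0.106,0.2,0,0,0.6],[0,0.066,0.163,0.3,0,0,0.6],[0,0.089,0.22,0.3,0,0,0.6],[0.04,0.108,0.266,0.3,0,0,0.6],[0.08,0.108,0.266,0.3,0,0,0.6],[0.1,0.108,0.266,0.3,0,0,0.6],[0.1,0.108,0.266,0.3,0,0,0.6],[0.1,0.108,0.266,0.3,0,0,0.6]]' 20
python3 - <<'E'
from h import *
S=snap('side');up(S,330,150,430,270,5,'s15.png')
plan(.432,-.103,.007,0)
b=(352,178,390,256)
h=mask(S,(0,0,0),(1,1,1))[1]; sat=h[...,1]; m=((sat<75)*255).astype(np.uint8);k=np.zeros_like(m);k[b[1]:b[3],b[0]:b[2]]=m[b[1]:b[3],b[0]:b[2]]
for st,ce in blobs(k,30): print(st,ce,onz(S,*ce,.017).round(4))
E
```

```text
t: 29.92
eef_pos: [0.4311, -0.1035, 0.0897]
ee_rot: [0.541, 1.57, -2.602]
force: [-0.1, 1.0, 0.4]
width: 0.0525
tcp [ 0.4314 -0.1033  0.0901] jaw 3.141 w 0.0522 t 29.98 F [-0.2 -0.6 -0.1]
shift [ 0.0831 -0.0003 -0.0005] rot [-0.001 -0.001  0.   ] alt [3.141e+00 0.000e+00 1.000e-03] q6 -0.21
[366, 178, 11, 12, 106] [371.0, 183.1] [ 0.4323 -0.1057  0.017 ]
[367, 191, 12, 26, 223] [372.4, 203.3] [ 0.4318 -0.0386  0.017 ]
[363, 219, 11, 14, 122] [367.9, 225.2] [0.4451 0.0279 0.017 ]
[365, 234, 12, 14, 127] [370.3, 240.4] [0.4413 0.0703 0.017 ]
```

View pics/s15.png

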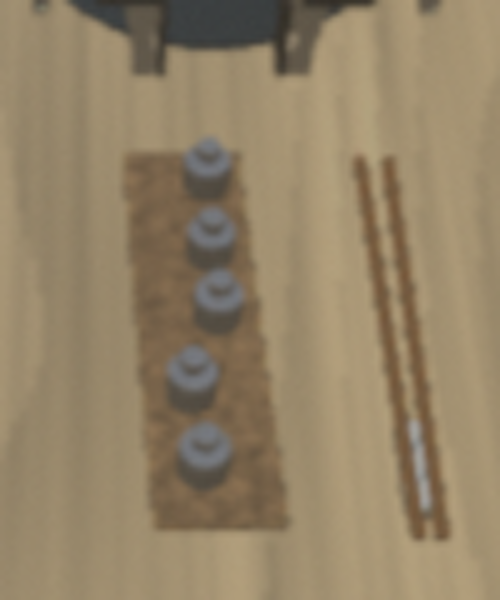

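```bash
python3 -m crank '[[0.04,0,0,0,0,0,0.55],[0.07,0,0,0,0,0,0.55],[0.08,0,0,0,0,0,0.5],[0.083,0,0,0,0,0,0.5],[0.083,0,0,0,0,0,0.3],[0.083,0,0,0,0,0,0.1],[0.083,0,0,0,0,0,0.1],[0.083,0,0,0,0,0,0.1],[0.083,0,0,0,0,0,0.1],[0.083,0,0,0,0,0,0.1]]' 20
```

```text
t: 31.22
eef_pos: [0.4316, -0.1034, 0.0073]
ee_rot: [-3.062, 1.569, 0.079]
force: [-1.5, 0.7, 7.4]
width: 0.0236
```

```bash
python3 -m crank '[[-0.01,0,0,0,0,0,0.1],[-0.06,0,0,0,0,0,0.1],[-0.12,0,0,0,0,0,0.1],[-0.15,0.02,-0.05,0,0,0,0.1],[-0.15,0.04,-0.1,0,0,0,0.1],[-0.15,0.06,-0.15,0,0,0,0.1],[-0.15,0.072,-0.193,0,0,0,0.1],[-0.15,0.072,-0.193,0,0,0,0.1],[-0.15,0.072,-0.193,0,0,0,0.1],[-0.15,0.072,-0.193,0,0,0,0.1]]' 20
python3 - <<'E'
from h import *
plan(.625,-.177,.109,0)
S=snap('side');up(S,230,60,400,240,3.3,'s16.png')
E
```

```text
t: 32.48
eef_pos: [0.6231, -0.1754, 0.1571]
ee_rot: [-2.604, 1.571, 0.537]
force: [0.8, 0.8, -0.4]
width: 0.0231
tcp [ 0.6231 -0.1754  0.1571] jaw 3.141 w 0.0231 t 32.48 F [ 0.8  0.8 -0.4]
shift [ 0.0481  0.0016 -0.0019] rot [-0.001 -0.     0.   ] alt [3.141 0.    0.   ] q6 -0.03
```

View pics/s16.png

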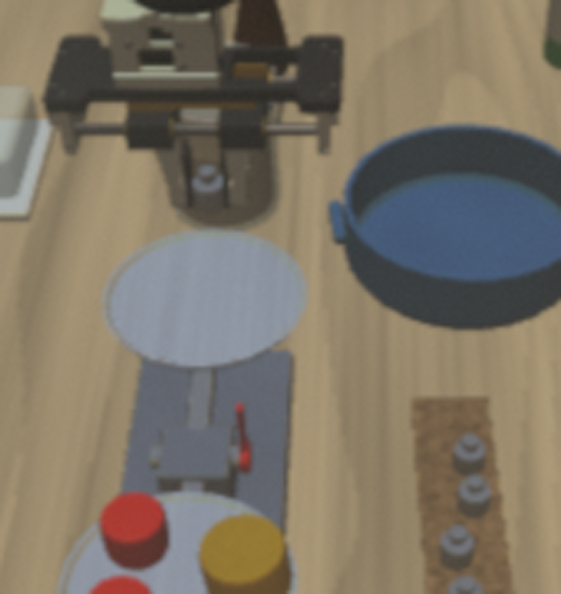

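```bash
python3 -m crank '[[0.03,0.001,-0.002,0,0,0,0.1],[0.044,0.001,-0.002,0,0,0,0.1],[0.048,0.001,-0.002,0,0,0,0.1],[0.05,0.001,-0.002,0,0,0,0.1],[0.05,0.001,-0.002,0,0,0,0.1]]' 20
```

```text
t: 33.15
eef_pos: [0.6262, -0.1767, 0.1073]
ee_rot: [2.973, 1.57, -0.17]
force: [-1.1, -0.0, 0.3]
width: 0.0232
```

```bash
python3 -m crank '[[0.001,0,0,0,0,0,0.3],[0.001,0,0,0,0,0,0.45],[0.001,0,0,0,0,0,0.5],[0.001,0,0,0,0,0,0.5],[-0.03,0,0,0,0,0,0.5],[-0.06,0,0,0,0,0,0.5],[-0.06,0,0,0,0,0,0.5],[-0.06,0,0,0,0,0,0.5]]' 20
python3 - <<'E'
from h import *
plan(.4325,-.057,.09,0)
S=snap('side');up(S,230,60,400,240,3.3,'s17.png')
E
```

```text
t: 34.15
eef_pos: [0.6255, -0.1765, 0.1662]
ee_rot: [-0.877, 1.57, 2.263]
force: [-0.7, -0.7, 0.2]
width: 0.0437
tcp [ 0.6255 -0.1765  0.1662] jaw 3.14 w 0.0437 t 34.15 F [-0.7 -0.7  0.2]
shift [ 0.0763 -0.1193  0.1932] rot [-0.001  0.     0.   ] alt [ 3.14e+00  1.00e-03 -0.00e+00] q6 -0.03
```

View pics/s17.png

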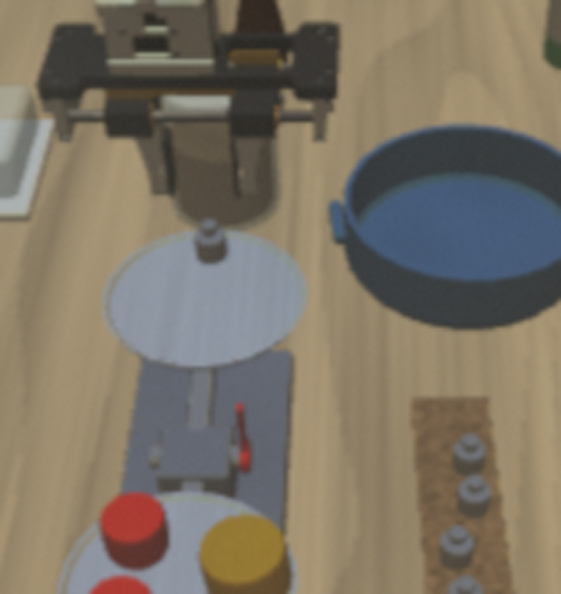

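```bash
python3 -m crank '[[0,-0.03,0.05,0,0,0,0.5],[0,-0.06,0.1,0,0,0,0.5],[0,-0.09,0.15,0,0,0,0.5],[0.02,-0.119,0.193,0,0,0,0.5],[0.06,-0.119,0.193,0,0,0,0.5],[0.076,-0.119,0.193,0,0,0,0.5],[0.076,-0.119,0.193,0,0,0,0.5],[0.076,-0.119,0.193,0,0,0,0.5],[0.076,-0.119,0.193,0,0,0,0.5]]' 20
python3 - <<'E'
from h import *
plan(.4325,-.057,.007,0)
S=snap('side');up(S,330,150,430,270,5,'s18.png')
E
```

```text
t: 35.33
eef_pos: [0.4335, -0.0575, 0.0911]
ee_rot: [-2.893, 1.57, 0.247]
force: [-0.6, -0.2, 0.6]
width: 0.0439
tcp [ 0.4335 -0.0575  0.0911] jaw 3.14 w 0.0439 t 35.33 F [-0.6 -0.2  0.6]
shift [ 0.0841 -0.0004  0.0011] rot [-0.001 -0.001  0.   ] alt [3.14e+00 0.00e+00 2.00e-03] q6 -0.32
```

View pics/s18.png

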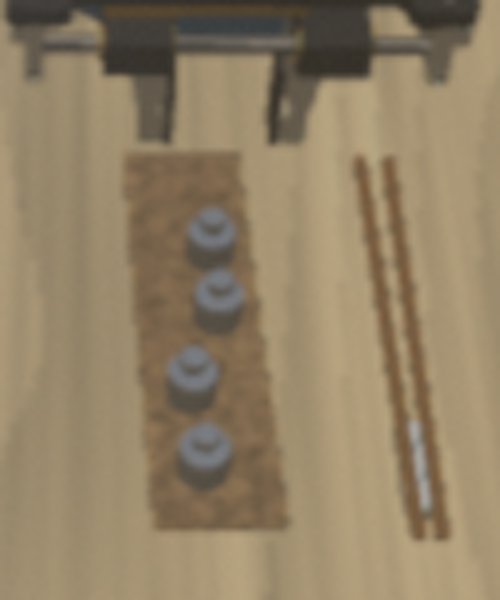

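```bash
python3 -m crank '[[0.04,0,0,0,0,0,0.5],[0.07,0,0,0,0,0,0.5],[0.08,0,0,0,0,0,0.5],[0.084,0,0,0,0,0,0.5],[0.084,0,0,0,0,0,0.3],[0.084,0,0,0,0,0,0.1],[0.084,0,0,0,0,0,0.1],[0.084,0,0,0,0,0,0.1],[0.084,0,0,0,0,0,0.1],[0.084,0,0,0,0,0,0.1]]' 20
python3 -m crank '[[-0.01,0,0,0,0,0,0.1],[-0.06,0,0,0,0,0,0.1],[-0.12,0,0,0,0,0,0.1],[-0.15,0.02,-0.05,0,0,0,0.1],[-0.15,0.04,-0.1,0,0,0,0.1],[-0.15,0.06,-0.15,0,0,0,0.1],[-0.15,0.084,-0.193,0,0,0,0.1],[-0.15,0.084,-0.193,0,0,0,0.1],[-0.15,0.084,-0.193,0,0,0,0.1],[-0.15,0.084,-0.193,0,0,0,0.1]]' 20
python3 - <<'E'
from h import *
plan(.625,-.142,.106,0)
E
```

```text
t: 36.62
eef_pos: [0.4335, -0.0573, 0.0072]
ee_rot: [-2.969, 1.57, 0.172]
force: [-1.8, 0.3, 7.8]
width: 0.0234
t: 37.88
eef_pos: [0.6251, -0.1412, 0.1572]
ee_rot: [-2.604, 1.57, 0.537]
force: [0.0, -0.2, -0.2]
width: 0.023
tcp [ 0.6251 -0.1412  0.1572] jaw 3.141 w 0.023 t 37.88 F [ 0.  -0.2 -0.2]
shift [0.0512 0.0008 0.0002] rot [-0.001 -0.     0.   ] alt [3.141 0.    0.   ] q6 -0.08
```

```bash
python3 -m crank '[[0.03,0,0,0,0,0,0.1],[0.044,0,0,0,0,0,0.1],[0.049,0,0,0,0,0,0.1],[0.051,0,0,0,0,0,0.1],[0.051,0,0,0,0,0,0.1],[0.051,0,0,0,0,0,0.3],[0.051,0,0,0,0,0,0.45],[0.051,0,0,0,0,0,0.5],[0.03,0,0,0,0,0,0.5],[-0.01,0,0,0,0,0,0.5]]' 20
python3 -m crank '[[0,0,0,0,0,0,0.5],[0,0,0,0,0,0,0.5],[0,0,0,0,0,0,0.5]]' 20
python3 - <<'E'
from h import *
plan(.430,-.018,.09,0)
S=snap('side');up(S,230,60,400,240,3.3,'s19.png')
E
```

```text
t: 39.12
eef_pos: [0.6248, -0.1416, 0.1655]
ee_rot: [-0.011, 1.567, 3.129]
force: [0.6, 0.2, 0.4]
width: 0.0437
t: 39.5
eef_pos: [0.6253, -0.1416, 0.1655]
ee_rot: [-0.075, 1.569, 3.066]
force: [-0.2, -0.2, -0.3]
width: 0.0436
tcp [ 0.6253 -0.1416  0.1655] jaw 3.14 w 0.0436 t 39.5 F [-0.2 -0.2 -0.3]
shift [ 0.0759 -0.1234  0.1953] rot [-0.001  0.002  0.   ] alt [ 3.14e+00  0.00e+00 -3.00e-03] q6 -0.08
```

View pics/s19.png

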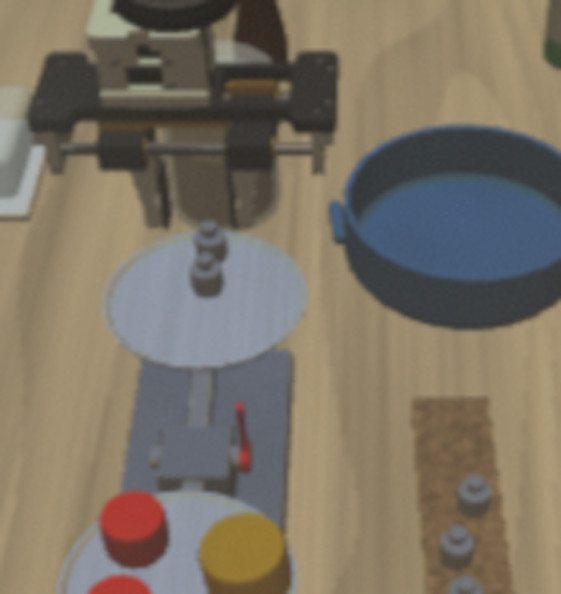

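Two weights are on the right pan at about (211,245) and (207,275) in the crop. Next is the third, from the mat.

```bash
python3 -m crank '[[0,-0.03,0.05,0,0,0,0.5],[0,-0.06,0.1,0,0,0,0.5],[0,-0.09,0.15,0,0,0,0.5],[0.02,-0.123,0.195,0,0,0,0.5],[0.06,-0.123,0.195,0,0,0,0.5],[0.076,-0.123,0.195,0,0,0,0.5],[0.076,-0.123,0.195,0,0,0,0.5],[0.076,-0.123,0.195,0,0,0,0.5],[0.076,-0.123,0.195,0,0,0,0.5]]' 20
python3 - <<'E'
from h import *
plan(.430,-.018,.007,0)
S=snap('side');up(S,330,150,430,270,5,'s20.png')
E
```

```text
t: 40.67
eef_pos: [0.4316, -0.0184, 0.0912]
ee_rot: [-2.811, 1.57, 0.329]
force: [0.1, -0.1, 0.5]
width: 0.0437
tcp [ 0.4316 -0.0184  0.0912] jaw 3.14 w 0.0437 t 40.67 F [ 0.1 -0.1  0.5]
shift [ 0.0842 -0.0004  0.0017] rot [-0.001 -0.001  0.   ] alt [3.14e+00 1.00e-03 2.00e-03] q6 -0.42
```

View pics/s20.png

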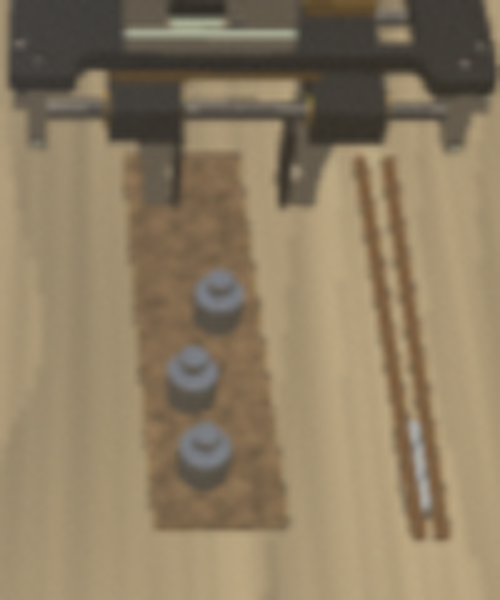

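```bash
python3 -m crank '[[0.04,0,0.001,0,0,0,0.5],[0.07,0,0.001,0,0,0,0.5],[0.08,0,0.001,0,0,0,0.5],[0.084,0,0.001,0,0,0,0.5],[0.084,0,0.001,0,0,0,0.3],[0.084,0,0.001,0,0,0,0.1],[0.084,0,0.001,0,0,0,0.1],[0.084,0,0.001,0,0,0,0.1],[0.084,0,0.001,0,0,0,0.1],[0.084,0,0.001,0,0,0,0.1]]' 20
python3 -m crank '[[-0.01,0,0,0,0,0,0.1],[-0.06,0,0,0,0,0,0.1],[-0.12,0,0,0,0,0,0.1],[-0.15,0.02,-0.05,0,0,0,0.1],[-0.15,0.045,-0.1,0,0,0,0.1],[-0.15,0.07,-0.15,0,0,0,0.1],[-0.15,0.092,-0.194,0,0,0,0.1],[-0.15,0.092,-0.194,0,0,0,0.1],[-0.15,0.092,-0.194,0,0,0,0.1],[-0.15,0.092,-0.194,0,0,0,0.1]]' 20
python3 - <<'E'
from h import *
plan(.625,-.110,.105,0)
E
```

```text
t: 41.98
eef_pos: [0.4306, -0.0183, 0.0073]
ee_rot: [-2.838, 1.569, 0.303]
force: [-1.6, 0.4, 7.5]
width: 0.0232
t: 43.22
eef_pos: [0.6231, -0.1102, 0.1571]
ee_rot: [-2.21, 1.571, 0.931]
force: [-0.9, -0.1, -0.3]
width: 0.0233
tcp [ 0.6231 -0.1102  0.1571] jaw 3.141 w 0.0233 t 43.23 F [-0.9 -0.1 -0.3]
shift [ 0.0521 -0.0002 -0.0019] rot [-0.001 -0.     0.   ] alt [3.141 0.    0.   ] q6 -0.13
```

```bash
python3 -m crank '[[0.03,0,-0.002,0,0,0,0.1],[0.045,0,-0.002,0,0,0,0.1],[0.051,0,-0.002,0,0,0,0.1],[0.054,0,-0.002,0,0,0,0.1],[0.054,0,-0.002,0,0,0,0.1],[0.054,0,-0.002,0,0,0,0.3],[0.054,0,-0.002,0,0,0,0.45],[0.054,0,-0.002,0,0,0,0.5],[0.03,0,-0.002,0,0,0,0.5],[-0.01,0,-0.002,0,0,0,0.5]]' 20
python3 -m crank '[[0,0,0,0,0,0,0.5],[0,0,0,0,0,0,0.5],[0,0,0,0,0,0,0.5]]' 20
python3 - <<'E'
from h import *
plan(.444,.029,.09,0)
S=snap('side');up(S,230,60,400,240,3.3,'s21.png')
E
```

```text
t: 44.48
eef_pos: [0.6249, -0.1107, 0.1658]
ee_rot: [0.049, 1.567, -3.094]
force: [1.2, 0.2, -0.5]
width: 0.0432
t: 44.85
eef_pos: [0.6253, -0.1107, 0.1655]
ee_rot: [-0.026, 1.569, 3.114]
force: [-0.7, 0.4, 0.4]
width: 0.0439
tcp [ 0.6253 -0.1107  0.1655] jaw 3.14 w 0.0439 t 44.85 F [-0.7  0.4  0.4]
shift [ 0.0758 -0.1395  0.1813] rot [-0.001  0.002  0.   ] alt [ 3.14e+00  0.00e+00 -3.00e-03] q6 -0.13
```

View pics/s21.png

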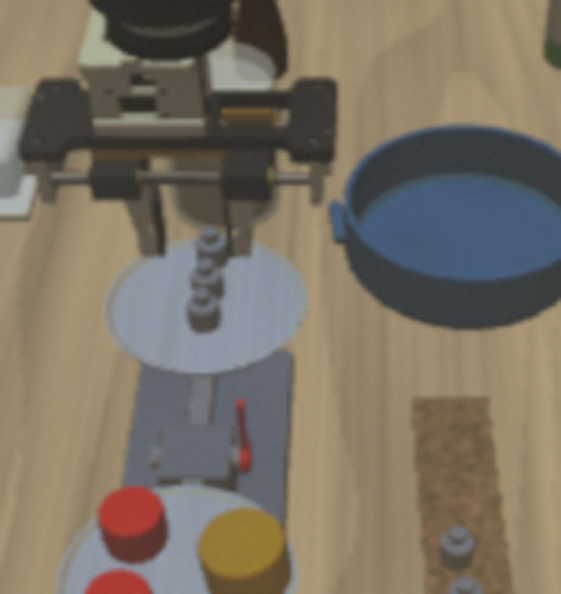

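```bash
python3 -m crank '[[0,-0.035,0.045,0,0,0,0.5],[0,-0.07,0.09,0,0,0,0.5],[0,-0.105,0.137,0,0,0,0.5],[0.02,-0.14,0.181,0,0,0,0.5],[0.06,-0.14,0.181,0,0,0,0.5],[0.076,-0.14,0.181,0,0,0,0.5],[0.076,-0.14,0.181,0,0,0,0.5],[0.076,-0.14,0.181,0,0,0,0.5],[0.076,-0.14,0.181,0,0,0,0.5]]' 20
python3 - <<'E'
from h import *
plan(.444,.029,.007,0)
S=snap('side');up(S,330,150,430,270,5,'s22.png')
E
```

```text
t: 46.02
eef_pos: [0.4457, 0.0296, 0.0912]
ee_rot: [-2.737, 1.57, 0.403]
force: [0.4, 0.3, -0.1]
width: 0.0436
tcp [0.4457 0.0296 0.0912] jaw 3.14 w 0.0436 t 46.02 F [ 0.4  0.3 -0.1]
shift [0.0842 0.0006 0.0018] rot [-0.001 -0.001  0.   ] alt [3.14e+00 1.00e-03 2.00e-03] q6 -0.51
```

View pics/s22.png

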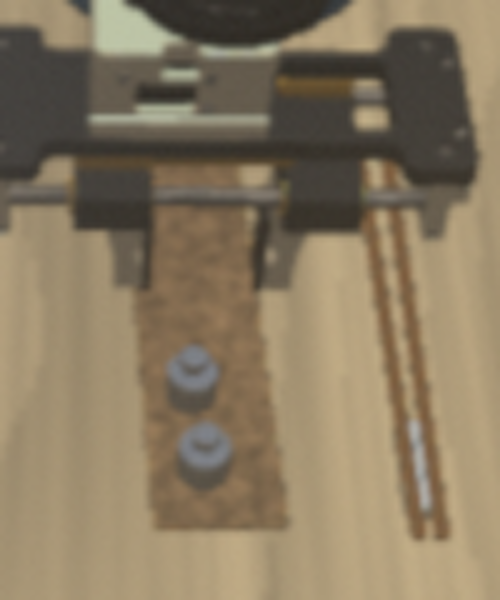

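```bash
python3 -m crank '[[0.04,0.001,0.001,0,0,0,0.5],[0.07,0.001,0.001,0,0,0,0.5],[0.08,0.001,0.001,0,0,0,0.5],[0.084,0.001,0.001,0,0,0,0.5],[0.084,0.001,0.001,0,0,0,0.3],[0.084,0.001,0.001,0,0,0,0.1],[0.084,0.001,0.001,0,0,0,0.1],[0.084,0.001,0.001,0,0,0,0.1],[0.084,0.001,0.001,0,0,0,0.1],[0.084,0.001,0.001,0,0,0,0.1]]' 20
python3 -m crank '[[-0.01,0,0,0,0,0,0.1],[-0.06,0,0,0,0,0,0.1],[-0.12,0,0,0,0,0,0.1],[-0.15,0.027,-0.045,0,0,0,0.1],[-0.15,0.054,-0.09,0,0,0,0.1],[-0.15,0.081,-0.135,0,0,0,0.1],[-0.15,0.108,-0.18,0,0,0,0.1],[-0.15,0.108,-0.18,0,0,0,0.1],[-0.15,0.108,-0.18,0,0,0,0.1],[-0.15,0.108,-0.18,0,0,0,0.1]]' 20
python3 - <<'E'
from h import *
plan(.625,-.079,.100,0)
E
```

```text
t: 47.32
eef_pos: [0.4446, 0.0288, 0.0073]
ee_rot: [-2.755, 1.569, 0.386]
force: [-1.5, -0.0, 7.1]
width: 0.0232
t: 48.58
eef_pos: [0.6232, -0.0792, 0.1571]
ee_rot: [-2.169, 1.571, 0.972]
force: [-0.4, -1.1, -0.5]
width: 0.0232
tcp [ 0.6232 -0.0792  0.1571] jaw 3.141 w 0.0232 t 48.58 F [-0.4 -1.1 -0.5]
shift [ 0.0571 -0.0002 -0.0018] rot [-0. -0.  0.] alt [3.141 0.    0.   ] q6 -0.18
```

```bash
python3 -m crank '[[0.03,0,-0.002,0,0,0,0.1],[0.05,0,-0.002,0,0,0,0.1],[0.057,0,-0.002,0,0,0,0.1],[0.06,0,-0.002,0,0,0,0.1],[0.06,0,-0.002,0,0,0,0.1],[0.06,0,-0.002,0,0,0,0.3],[0.06,0,-0.002,0,0,0,0.45],[0.06,0,-0.002,0,0,0,0.5],[0.03,0,-0.002,0,0,0,0.5],[-0.01,0,-0.002,0,0,0,0.5]]' 20
python3 -m crank '[[0,-0.03,0.04,0,0,0,0.5],[0,-0.06,0.08,0,0,0,0.5],[0,-0.09,0.12,0,0,0,0.5],[0,-0.12,0.15,0,0,0,0.6],[0,-0.15,0.17,0,0,0,0.7],[0,-0.2,0.19,0,0,0,0.7],[0,-0.25,0.19,0,0,0,0.7],[0,-0.3,0.2,0,0,0,0.7],[0,-0.34,0.2,0,0,0,0.7],[0,-0.37,0.2,0,0,0,0.7]]' 20
python3 - <<'E'
from h import *
plan(.4233,.2943,.10)
S=snap('side','s23.png');up(S,230,110,400,290,3.3,'s23c.png')
T=snap('top','t23.png');up(T,240,130,490,300,3.2,'t23c.png')
E
```

```text
t: 49.82
eef_pos: [0.6252, -0.0798, 0.1663]
ee_rot: [0.132, 1.568, -3.011]
force: [1.8, 0.9, 0.3]
width: 0.0436
t: 51.08
eef_pos: [0.4262, 0.2923, 0.1668]
ee_rot: [-2.438, 1.57, 0.704]
force: [1.0, -0.1, 0.2]
width: 0.0613
tcp [0.4262 0.2923 0.1668] jaw -3.142 w 0.0613 t 51.08 F [ 1.  -0.1  0.2]
shift [ 0.0668 -0.002   0.0029] rot [ 0. -0.  0.] alt [-3.142e+00 -0.000e+00 -1.000e-03] q6 -0.98
```

View pics/s23.png

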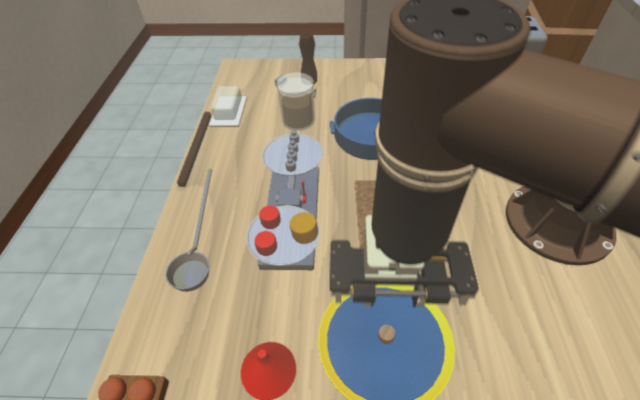

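View pics/s23c.png

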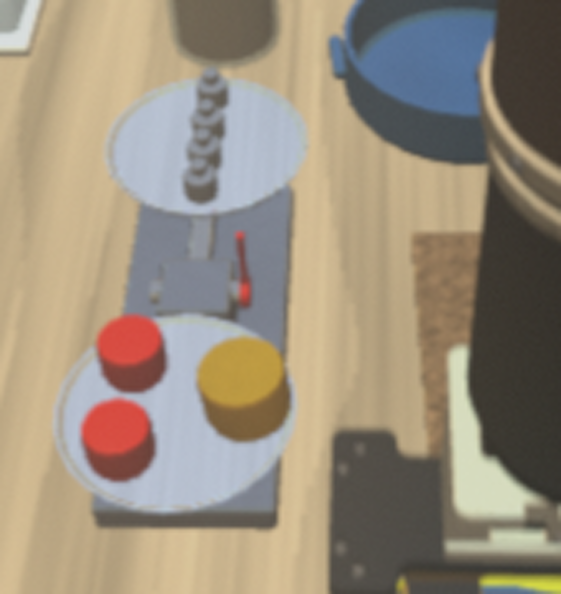

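View pics/t23c.png

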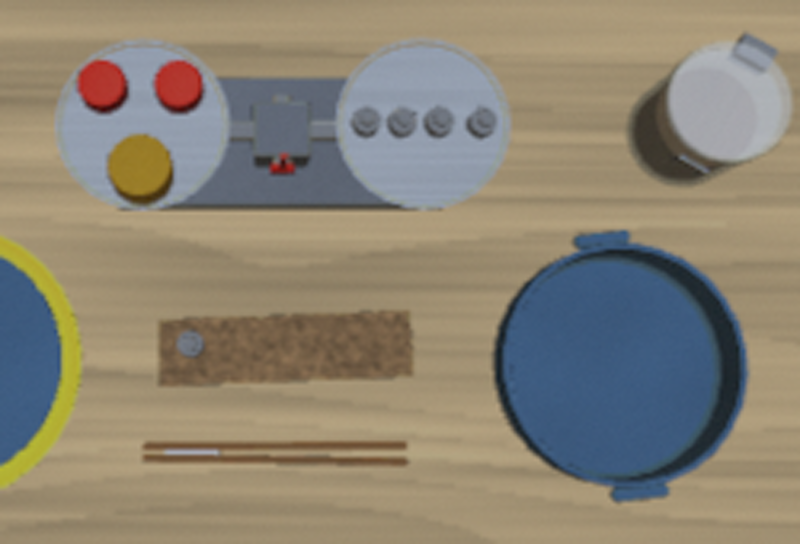

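```bash
python3 - <<'E'
from h import *
T=grab_frame('top');S=grab_frame('side')
up(S,350,290,430,370,7,'s24.png')
m=mask(S,(5,60,50),(22,255,255))[0]; k=np.zeros_like(m);k[318:348,374:400]=m[318:348,374:400]
print('knob',blobs(k),[onz(S,*b[1],.048) for b in blobs(k)])
# crock rim ellipse
m=mask(T,(95,90,20),(125,255,255))[0]; m[:,:385]=0
m=cv2.morphologyEx(m,cv2.MORPH_CLOSE,np.ones((9,9)))
c=max(cv2.findContours(m,cv2.RETR_EXTERNAL,cv2.CHAIN_APPROX_NONE)[0],key=cv2.contourArea)[:,0,:].astype(float)
P=np.array([onz(T,u,v,.062)[:2] for u,v in c])
ctr=P.mean(0)
for _ in range(5):
    r=np.linalg.norm(P-ctr,axis=1); Q=P[r<np.median(r)+.004]
    A=np.c_[2*Q,np.ones(len(Q))];s=np.linalg.lstsq(A,(Q**2).sum(1),rcond=None)[0];ctr=s[:2];R=np.sqrt(s[2]+ctr@ctr)
print('rim outer',ctr,R,len(Q))
# inner rim: floor blue etc. plate circle
for f,n in((T,'T'),):
    m=mask(f,(22,150,60),(38,255,255))[0]
    c=max(cv2.findContours(m,cv2.RETR_EXTERNAL,cv2.CHAIN_APPROX_NONE)[0],key=cv2.contourArea); 
    e=cv2.fitEllipse(c);print(e,onz(f,*e[0],.02))
E
```

```text
knob [([379, 326, 15, 17, 215], [386.1, 333.8])] [array([0.42452453, 0.29467667, 0.048     ])]
rim outer [ 0.4236361  -0.30290728] 0.10417425062327292 194
((221.5682830810547, 243.319091796875), (79.94766235351562, 83.66281127929688), 41.135379791259766) [0.42114489 0.29275066 0.02      ]
```

View pics/s24.png

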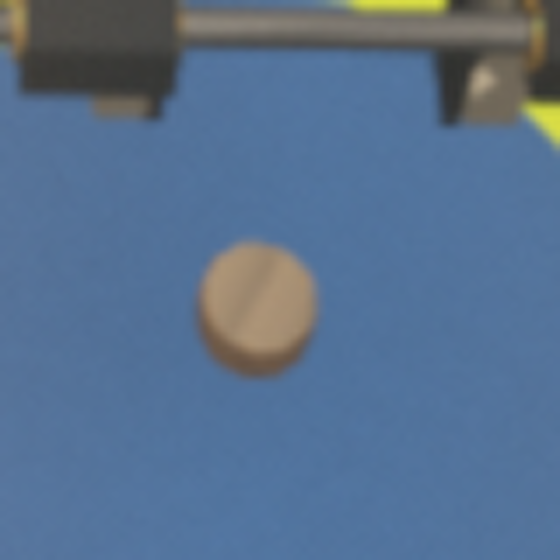

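```bash
python3 -m crank '[[0.03,-0.001,0.001,0,0,0,0.7],[0.06,-0.001,0.001,0,0,0,0.7],[0.07,-0.001,0.001,0,0,0,0.7],[0.07,-0.001,0.001,0,0,0,0.7],[0.07,-0.001,0.001,0,0,0,0.7]]' 25
python3 - <<'E'
from h import *
plan(.4242,.2945,.034,0)
S=grab_frame('side'); print(onz(S,387,332.7,.055))
up(S,330,250,450,400,4,'s25.png')
E
```

```text
t: 51.9
eef_pos: [0.426, 0.2919, 0.0977]
ee_rot: [-2.346, 1.569, 0.794]
force: [-0.1, -0.1, 0.7]
width: 0.0611
tcp [0.426  0.2919 0.0977] jaw 3.14 w 0.0611 t 51.9 F [-0.1 -0.1  0.7]
shift [ 0.0637 -0.0026  0.0019] rot [-0.001 -0.001  0.001] alt [3.14e+00 2.00e-03 2.00e-03] q6 -0.98
[0.42366054 0.29548928 0.055     ]
```

View pics/s25.png

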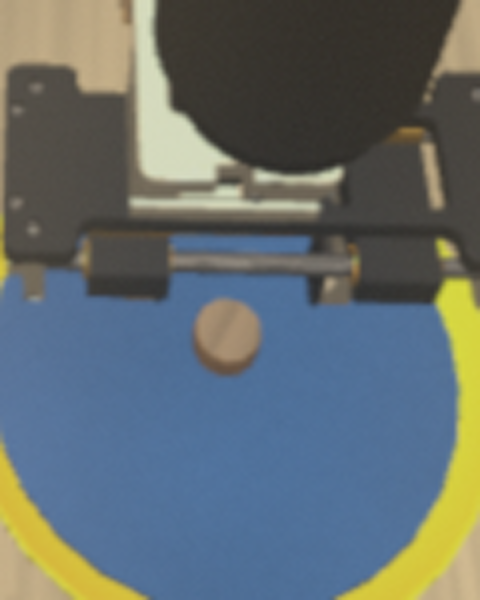

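```bash
python3 -m crank '[[0.03,-0.003,0.002,0,0,0,0.7],[0.055,-0.003,0.002,0,0,0,0.7],[0.063,-0.003,0.002,0,0,0,0.7],[0.063,-0.003,0.002,0,0,0,0.6],[0.063,-0.003,0.002,0,0,0,0.2],[0.063,-0.003,0.002,0,0,0,0.2],[0.063,-0.003,0.002,0,0,0,0.2],[0.063,-0.003,0.002,0,0,0,0.2],[0.063,-0.003,0.002,0,0,0,0.2]]' 25
python3 -m crank '[[-0.01,0,0,0,0,0,0.2],[-0.05,0,0,0,0,0,0.2],[-0.1,0,0,0,0,0,0.2],[-0.15,0,0,0,0,0,0.2],[-0.15,0,0,0,0,0,0.2],[-0.15,0,0,0,0,0,0.2],[-0.15,0,0,0,0,0,0.2]]' 25
python3 - <<'E'
from h import *
plan(.4236,-.303,.185,0)
S=snap('side','s26.png')
E
```

```text
t: 53.08
eef_pos: [0.4237, 0.2949, 0.0342]
ee_rot: [-2.354, 1.57, 0.786]
force: [-0.2, -0.5, 5.7]
width: 0.0288
t: 53.95
eef_pos: [0.4225, 0.2936, 0.1818]
ee_rot: [0.826, 1.567, -2.317]
force: [-0.4, -0.5, -5.0]
width: 0.0296
tcp [0.4225 0.2936 0.1818] jaw 3.14 w 0.0296 t 53.95 F [-0.4 -0.5 -5. ]
shift [-0.0017  0.5966 -0.0019] rot [-0.001  0.002 -0.002] alt [ 3.14  -0.004 -0.004] q6 -0.99
```

View pics/s26.png

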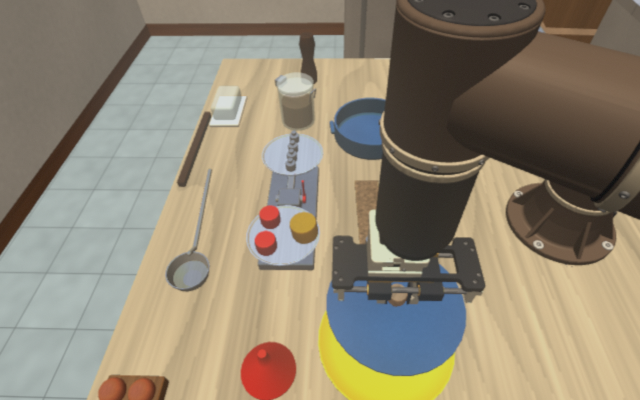

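The lid hangs level from the knob, the pans look level, and the cheeses and weights are undisturbed. Carrying it back.

```bash
python3 -m crank '[[0,0.03,0,0,0,0,0.2],[0,0.08,0,0,0,0,0.2],[0,0.14,0,0,0,0,0.2],[0,0.2,0,0,0,0,0.2],[0,0.26,0,0,0,0,0.2],[0,0.32,0,0,0,0,0.2],[0,0.38,0,0,0,0,0.2],[0,0.44,0,0,0,0,0.2],[0,0.5,0,0,0,0,0.2],[0,0.55,0,0,0,0,0.2]]' 25
python3 -m crank '[[0,0.03,0,0,0,0,0.2],[0,0.044,0,0,0,0,0.2],[0.04,0.046,-0.001,0,0,0,0.2],[0.06,0.046,-0.001,0,0,0,0.2],[0.06,0.046,-0.001,0,0,0,0.2],[0.06,0.046,-0.001,0,0,0,0.2]]' 25
python3 - <<'E'
from h import *
plan(.4236,-.303,.082,0)
S=snap('side');up(S,300,50,450,180,5,'s27.png')
E
```

```text
t: 55.25
eef_pos: [0.4213, -0.258, 0.1829]
ee_rot: [-0.176, 1.569, 2.964]
force: [0.3, 0.6, -3.5]
width: 0.0295
t: 56.0
eef_pos: [0.4242, -0.3015, 0.1244]
ee_rot: [2.421, 1.57, -0.721]
force: [-0.0, 0.3, -4.2]
width: 0.0291
tcp [ 0.4242 -0.3015  0.1244] jaw 3.141 w 0.0291 t 56.0 F [-0.   0.3 -4.2]
shift [0.0424 0.0015 0.0006] rot [-0.    -0.001 -0.001] alt [ 3.141e+00 -1.000e-03  1.000e-03] q6 0.24
```

View pics/s27.png

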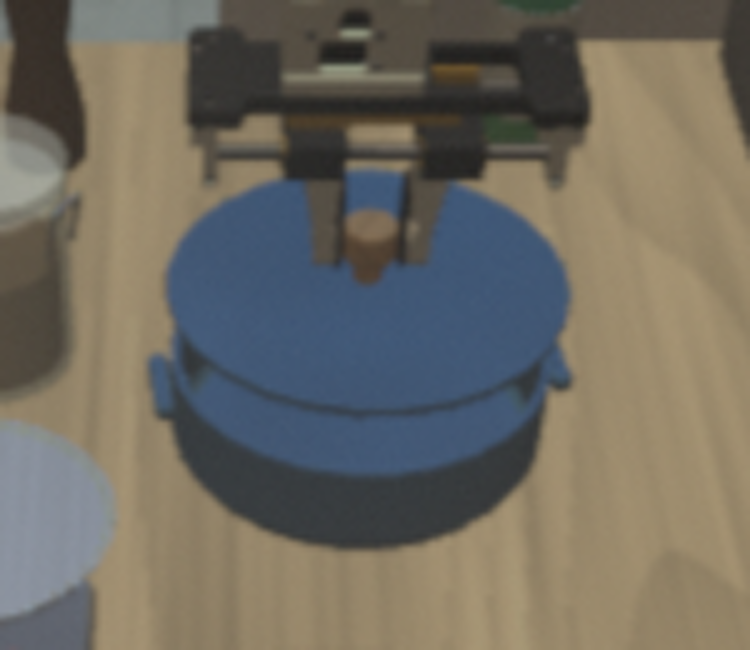

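```bash
python3 - <<'E'
from h import *
S=grab_frame('side')
f=lambda p:((proj(S,p)-[300,50])*5).round(1)
for y in(-.300,-.306): print(f([.424,y,.1364]),f([.424,y,.146]),'lid top',f([.424,y,.1134]),'crock rim',f([.424,y,.062]),'base',f([.424,y,0]))
def circ(c,R): 
    a=np.linspace(0,2*np.pi,200); q=np.array([f([c[0]+R*np.cos(t),c[1]+R*np.sin(t),c[2]]) for t in a]); return q.min(0),q.max(0)
print('lid',circ((.424,-.303,.1134),.108)); print('crock outer',circ((.424,-.303,.062),.106),'base',circ((.424,-.303,0),.106))
E
```

```text
[370.1 239.8] [371.4 224.1] lid top [367.  276.7] crock rim [360.4 354.7] base [353.  441.6]
[369.6 233.2] [370.9 217.5] lid top [366.5 270. ] crock rim [359.9 348. ] base [352.5 434.9]
lid (array([164.6, 161.1]), array([571.6, 402.1]))
crock outer (array([168.9, 240. ]), array([553.8, 478.1])) base (array([169.5, 326.2]), array([538.2, 565.1]))
```

```bash
python3 -m crank '[[0.01,0.0025,0,0,0,0,0.2],[0.02,0.0025,0,0,0,0,0.2],[0.028,0.0025,0,0,0,0,0.2],[0.034,0.0025,0,0,0,0,0.2],[0.038,0.0025,0,0,0,0,0.2],[0.041,0.0025,0,0,0,0,0.2],[0.041,0.0025,0,0,0,0,0.2],[0.041,0.0025,0,0,0,0,0.2]]' 25
python3 - <<'E'
from h import *
plan(.4236,-.304,.082,0)
S=snap('side');up(S,300,50,450,180,5,'s28.png')
E
```

```text
t: 57.1
eef_pos: [0.4239, -0.304, 0.0827]
ee_rot: [2.906, 1.57, -0.237]
force: [-0.8, -0.2, -2.5]
width: 0.0291
tcp [ 0.4239 -0.304   0.0827] jaw 3.141 w 0.0291 t 57.1 F [-0.8 -0.2 -2.5]
shift [0.0007 0.     0.0003] rot [-0.001 -0.    -0.   ] alt [ 3.141e+00 -0.000e+00  1.000e-03] q6 0.24
```

View pics/s28.png

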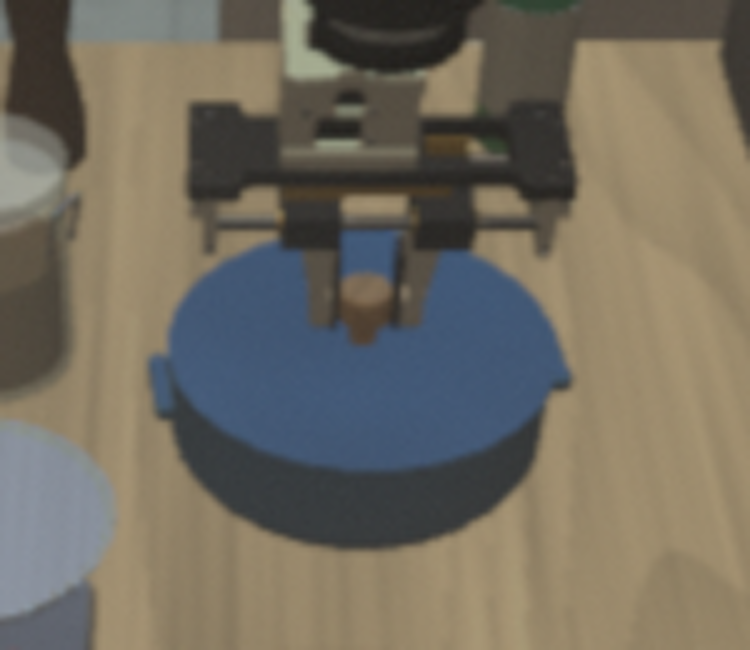

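```bash
python3 -m crank '[[0.001,0,0,0,0,0,0.2],[0.0015,0,0,0,0,0,0.2],[0.0015,0,0,0,0,0,0.2]]' 25
python3 -m crank '[[0,0,0,0,0,0,0.4],[0,0,0,0,0,0,0.6],[0,0,0,0,0,0,0.7],[0,0,0,0,0,0,0.7],[-0.03,0,0,0,0,0,0.7],[-0.08,0,0,0,0,0,0.7],[-0.14,0,0,0,0,0,0.7],[-0.14,0,0,0,0,0,0.7]]' 25
python3 - <<'E'
from h import *
plan(.25,-.55,.25,0)
S=snap('side');up(S,300,50,450,180,5,'s29.png')
E
```

```text
t: 57.52
eef_pos: [0.424, -0.3041, 0.0825]
ee_rot: [2.507, 1.57, -0.635]
force: [-3.1, 5.3, 11.5]
width: 0.0294
t: 58.52
eef_pos: [0.4263, -0.3052, 0.2262]
ee_rot: [2.743, 1.562, -0.399]
force: [-0.0, 0.6, -0.1]
width: 0.0613
tcp [ 0.4263 -0.3052  0.2262] jaw 3.141 w 0.0613 t 58.52 F [-0.   0.6 -0.1]
shift [-0.0244  0.245   0.176 ] rot [-0.    -0.009 -0.004] alt [ 3.141 -0.006  0.013] q6 0.24
```

View pics/s29.png

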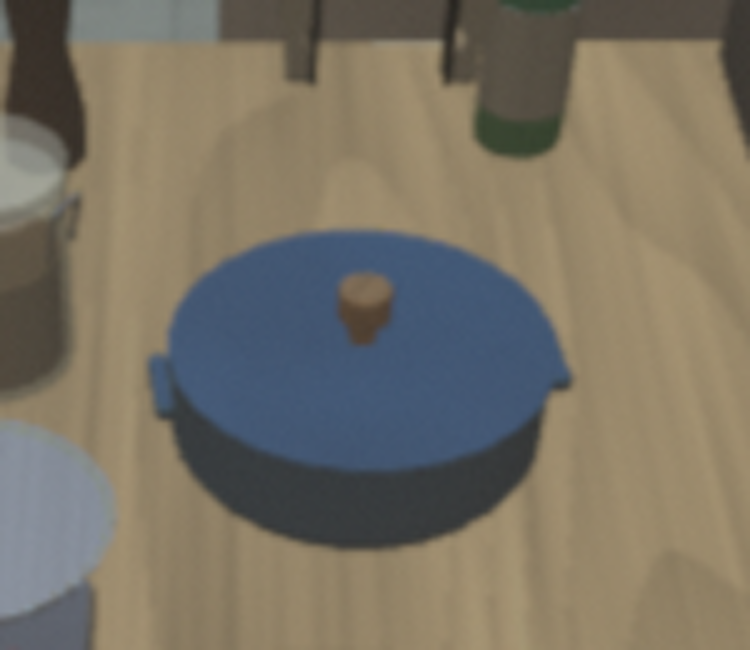

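```bash
python3 -m crank '[[0,-0.05,0,0,0,0,0.7],[0,-0.11,0,0,0,0,0.7],[0,-0.17,0,0,0,0,0.7],[0,-0.23,0,0,0,0,0.7],[0,-0.29,0,0,0,0,0.7],[0,-0.35,0,0,0,0,0.7],[0,-0.41,0,0,0,0,0.7],[0,-0.47,0,0,0,0,0.7],[0,-0.53,0,0,0,0,0.7],[0,-0.58,0,0,0,0,0.7]]' 25
python3 -m crank '[[0,0,0,0,0,0,0.7],[0,0,0,0,0,0,0.7],[0,0,0,0,0,0,0.7],[0,0,0,0,0,0,0.7]]' 25
python3 - <<'E'
from h import *
S=snap('side','s30.png');T=snap('top');up(T,190,130,490,300,2.66,'t30.png')
up(S,230,60,450,280,2.7,'s30c.png')
T0=cv2.cvtColor(cv2.imread('pics/top0.png'),cv2.COLOR_BGR2RGB)
# knob vs start
for nm,im in(('start',T0),('now',T['pixels'])):
    h=cv2.cvtColor(np.asarray(im),cv2.COLOR_RGB2HSV);m=cv2.inRange(h,(5,60,50),(22,255,255));k=np.zeros_like(m);k[230:256,425:455]=m[230:256,425:455]
    print(nm,blobs(k))
    m=cv2.inRange(h,(95,100,40),(125,255,255));print(nm,[b for b in blobs(m,500)])
S0=cv2.cvtColor(cv2.imread('pics/side0.png'),cv2.COLOR_BGR2RGB)
for nm,im in(('start',S0),('now',S['pixels'])):
    h=cv2.cvtColor(np.asarray(im),cv2.COLOR_RGB2HSV);m=cv2.inRange(h,(5,60,50),(22,255,255));k=np.zeros_like(m);k[98:124,360:388]=m[98:124,360:388]
    print(nm,blobs(k))
    m=cv2.inRange(h,(95,100,40),(125,255,255));m[:90]=0;m[170:]=0;print(nm,[b for b in blobs(m,500)])
def pan(im):
    h=cv2.cvtColor(np.asarray(im),cv2.COLOR_RGB2GRAY).astype(int); return h
a,b=np.asarray(T0).astype(int),np.asarray(T['pixels']).astype(int)
a,b=(cv2.cvtColor(np.asarray(x).astype(np.uint8),cv2.COLOR_RGB2GRAY).astype(np.float32) for x in(a,b))
# pan rim shift relative to the level start: phase correlation of near-edge rim strips (side view, free of objects)
a,b=(cv2.cvtColor(np.asarray(x),cv2.COLOR_RGB2GRAY).astype(np.float32) for x in(S0,S['pixels']))
for n,(x0,y0,x1,y1) in (('left',(255,253,310,272)),('right',(265,160,320,182))):
    print(n,cv2.phaseCorrelate(a[y0:y1,x0:x1].copy(),b[y0:y1,x0:x1].copy(),cv2.createHanningWindow((x1-x0,y1-y0),cv2.CV_32F)))
E
```

```text
t: 59.82
eef_pos: [0.4234, 0.2778, 0.2197]
ee_rot: [0.849, 1.569, -2.293]
force: [1.3, -0.1, 0.7]
width: 0.0611
t: 60.32
eef_pos: [0.4244, 0.2751, 0.2212]
ee_rot: [-1.934, 1.571, 1.206]
force: [-0.2, -0.4, -0.1]
width: 0.0615
start [([433, 238, 11, 10, 89], [438.2, 242.6])]
start [([0, 156, 51, 67, 3046], [23.1, 190.4]), ([396, 202, 78, 84, 4712], [434.6, 243.6])]
now [([433, 238, 11, 10, 90], [438.1, 242.8])]
now [([0, 156, 51, 67, 3045], [23.1, 190.4]), ([396, 202, 78, 84, 4714], [434.6, 243.8])]
start [([368, 105, 10, 13, 97], [372.2, 110.5])]
start [([334, 97, 79, 46, 2578], [372.0, 120.4])]
now [([385, 98, 3, 9, 21], [386.2, 101.3]), ([368, 106, 10, 13, 96], [372.4, 110.8])]
now [([335, 97, 49, 47, 1651], [359.8, 120.1])]
left ((-0.013663410352428684, 0.02045974031107889), 0.8989420354366302)
right ((-0.0033183312492290895, -0.15761034414702557), 0.4150130424234602)
```

View pics/t30.png

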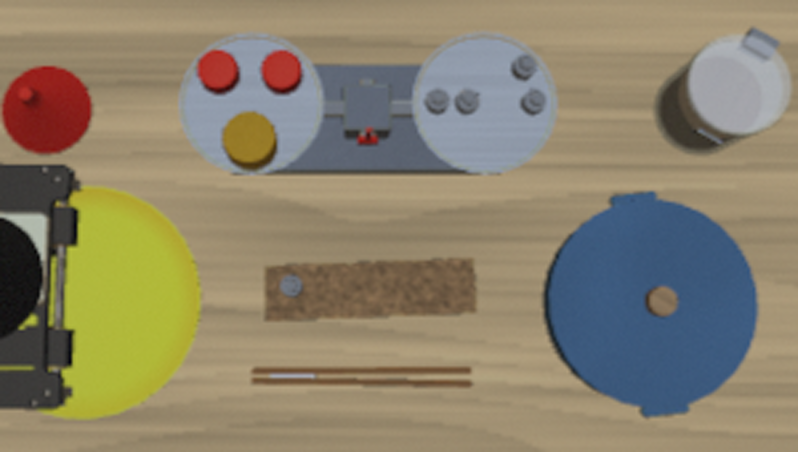

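View pics/s30c.png

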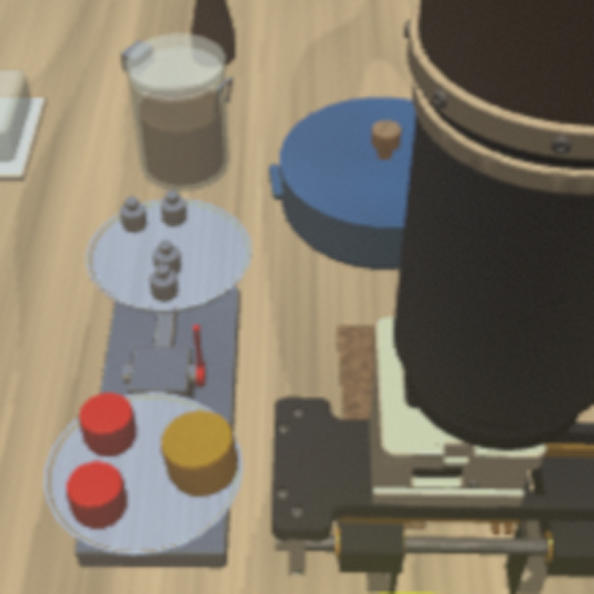

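View pics/s30.png

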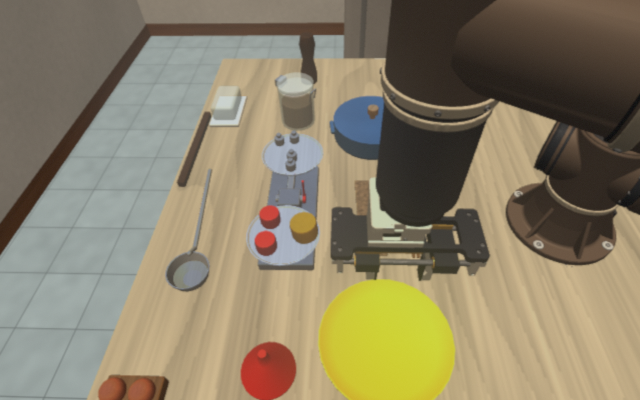

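A weight has been knocked sideways on the right pan, to about (524,67) in the top crop. It still stands on the pan. I'll check distances and level before handing in.

```bash
python3 - <<'E'
from h import *
T=grab_frame('top');S=grab_frame('side')
g=lambda x,y,z: onz(T,190+x/2.66,130+y/2.66,z)
pr=g(484.5,103.5,.096);pl=g(251.5,104,.096);print('pans',pr,pl)
for p in((524,67),(533,101),(467,101),(437,101)): q=g(*p,.12);print('w',q.round(3),np.linalg.norm((q-pr)[:2]).round(4))
for p,z in(((219,71),.124),((282,71),.124),((250,138),.132)): q=g(*p,z);print('c',q.round(3),np.linalg.norm((q-pl)[:2]).round(4))
# pointer direction vs start
up(S,285,175,320,210,14,'ptr_now.png')
S0={'pixels':cv2.cvtColor(cv2.imread('pics/side0.png'),cv2.COLOR_BGR2RGB)};up(S0,285,175,320,210,14,'ptr_0.png')
a,b=cv2.imread('pics/ptr_0.png'),cv2.imread('pics/ptr_now.png');cv2.imwrite('pics/ptr.png',cv2.resize(np.hstack([a,b]),(780,390)))
# funnel / canister shift
a,b=(cv2.cvtColor(np.asarray(x),cv2.COLOR_RGB2GRAY).astype(np.float32) for x in(cv2.cvtColor(cv2.imread('pics/top0.png'),cv2.COLOR_BGR2RGB),T['pixels']))
for n,(x0,y0,x1,y1) in(('funnel',(185,148,230,192)),('canister',(440,135,495,190)),('balL',(257,140,314,197)),('balR',(344,140,401,197))): print(n,cv2.phaseCorrelate(a[y0:y1,x0:x1].copy(),b[y0:y1,x0:x1].copy()))
E
```

```text
pans [ 0.62397694 -0.12957767  0.096     ] [0.62180005 0.11016304 0.096     ]
w [ 0.657 -0.167  0.12 ] 0.0493
w [ 0.621 -0.175  0.12 ] 0.0457
w [ 0.621 -0.109  0.12 ] 0.0211
w [ 0.621 -0.078  0.12 ] 0.0512
c [0.649 0.141 0.124] 0.0413
c [0.65  0.078 0.124] 0.0428
c [0.579 0.108 0.132] 0.0425
funnel ((0.43719577378417895, 0.49136878716476673), 1.0153868432692539)
canister ((-0.03604284599480678, 0.009436419913470218), 0.9872345897886489)
balL ((-0.026462156817171234, 0.23508279894400985), 0.5249096716774835)
balR ((0.02955683693351574, -0.002628449802280386), 0.8642141869333055)
```

View pics/ptr.png

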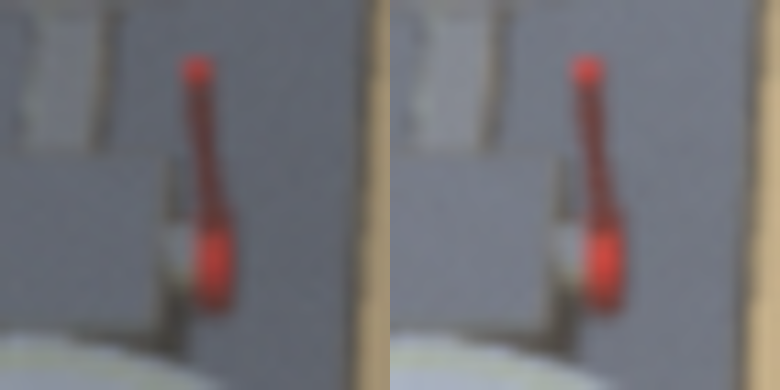

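The pointer and pans stand where they did when empty, so the beam is level. All weights and cheeses are well inside their pans, the lid is back at its starting pixels, and the spare weight is on the mat.

```bash
python3 -c "
from station import *
print(job_done())"
```

```text
the job is handed in; nothing more can be done
None
```

The job is handed in, at about 61 s of the 210 s. About 200 g of cheese was left, going by the weights that balanced it: two reds and one yellow, which is everything the crock held.

**What I did:** I set the lid on the yellow plate, put the three cheeses on the left pan and put four 50 g weights on the right. Then I seated the lid back on the empty crock. The fifth weight stayed on its mat.

**Last checks:**

| Check | Result |
|---|---|
| Beam | Pointer and left pan match the empty balance at the start, to within about 0.25 px. I took the empty balance as level and did not read the angle directly. |
| Cheeses | About 41–43 mm from the left pan's centre (72 mm allowed). |
| Weights | About 21–51 mm from the right pan's centre (72 mm allowed). |
| Lid | Knob and outline within about 0.3 px of where they were at the start. In the last side view the arm hid part of the lid, so only the knob and the top view could be compared there. |
| Canister | No measurable shift. |
| Funnel | Offset of about 0.5–0.7 px (1–2 mm). This is probably arm shadow, because nothing came near it. |

**Disagreements:**
- One weight was knocked a few centimetres across the right pan while the arm was away. It still stood upright about 49 mm from the centre, so I left it.
- The right pan's match to the start in the side view was weak (−0.16 px at low confidence), because it now carried weights. The top view of that pan agreed.

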